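# Mix a spun sample on the vortex mixer

## Robot

A 6-joint arm with a two-finger parallel gripper is mounted at the origin on the work surface. World frame = base frame: x ahead of the robot, y to its left, z up, the work surface at z = 0. Lengths are in m, angles in rad, forces in N, time in s.
With the tool pointing down it reaches from about 0.35 to 0.975 m from the base axis. Payload 4.9 kg.
Tool frame: the origin (TCP) lies at the very end of the fingers, on their centre line; the grasp point (between the pads) lies 19 mm behind it; z points along the fingers, y is the direction in which the jaws open and shut (so a half turn about z gives the same grasp; the last joint's range is limited). The gripper opens to 85 mm and grips with 20 to 120 N. Pads are 22 mm wide; open, the fingers measure 114 mm over their backs; the gripper's body (76 mm by 85 mm) begins 54 mm behind the grasp point. The pads swing forward as they close: fully open they stand 13 mm farther back than shut.
Start: joints at [1.035, 0.053, 1.613, -0, 1.476, -0.119], TCP at [0.253, 0.571, 0.199] pointing down, gripper open.
Joint ranges: [-3.01, 3.01], [-1.01, 2.22], [0.06, 2.58], [-1.02, 4.17], [0.09, 2.62], [-3.14, 3.14]. Speed limits (rad/s): [2.57, 2.57, 3.14, 3.14, 3.14, 3.14].

## Interface

Orientations are given as a unit quaternion [w, x, y, z].
In Python, from plant import state, eyes, job_done gives the robot as it stands.
- The arm moves only by the tool apply_moves, never from a script. Its argument "commands" is a list of rows, each an object with "linear": the shift along the tool's x, y, z in m, a list of three; "delta_rot": the turn, a rotation vector about the tool's x, y, z in degrees, a list of three; "fingers": the closure in counts, from 0 (fully open) to 255 (shut). In form: [{"linear": [x, y, z], "delta_rot": [wx, wy, wz], "fingers": fingers}, ...]. A call has exactly 8 rows; each row is the pose to reach, as a shift and turn from the pose commanded when the call began, along the tool's axes at that moment; what a row does not reach only later rows make up. A row lasts 1/10 s, in which the tool goes at most 50 mm and 8.59 degrees, less where a joint would pass 70% of its speed; a pose out of reach is approached as far as the arm can. A call with a gripper value outside its range is refused whole. The fingers move at their own pace and stop on an object; the grip force is fixed at half the most. Time passes only in rows, so rows that repeat a pose let the fingers close, or fill a call up. It gives the time, the measured TCP pose, the force and the opening at its end, in the units of the state.
- state(): the state, without advancing time (a new reading comes with each control period).
- eyes.grab_frame(name): name is "scene" or "side" or "wrist"; returns the picture (400x640x3 uint8, red, green, blue); there is no depth.
- eyes.camera_params(name): a dict with "fx", "fy", "cx", "cy" (pixels), "position" and "rotation" of the camera in the world; the wrist camera has in their place "T_tool_cam" (4x4, takes a point from camera to tool coordinates, whose origin is the TCP and whose axes are the flange's). Camera axes: x right, y down, z forward; pixel columns grow to the right and rows downward; lengths in m; the calibration is good to about 2 mm. A picture is of the moment at which its call begins: read the wrist's pose just before it. camera_params takes no time and is no camera call.
- job_done(): hands the job in, once; it reports no verdict.
The state is a dict: "time": time; "joint_pos": joint angles; "joint_vel": joint speeds; "joint_efforts": joint torques, N m; "tool_pos": TCP position; "tool_rot": TCP orientation; "contact_force": force on the tool from outside, world axes, zero at the start; "ft_torque": the same for the moment, N m; "gripper_width": opening from 0.0 (shut) to 1.0 (fully open).
Only numpy, scipy, OpenCV 4.12 (cv2) and the standard library are available. Lean on these libraries where they do the work, as an engineer would, in place of code of your own. Each camera call takes 0.05 s, during which the arm holds its last target.

## Task

Take the orange-capped sample tube out of the leaning sleeve of the open centrifuge's rotor, hold it upright with its rounded bottom in the rubber cup of the vortex mixer, and push it down until the cup is fully depressed, keeping it fully down for about two seconds so the pellet is mixed. Then lower the tube upright into an empty place of the green rack until it stands on the rack's floor, and let go. Leave the blue-capped balance tube in the rotor and do not disturb the white-capped tube, the stain bottle or the slide box.

Things in the scene. Friction and masses are not known exactly. Their poses are not given: they have to be found in the camera images.
- sample_tube: Rigid sealed 50 ml centrifuge tube, cream with an orange cap, 116 mm long, 60 g, 29 mm wide throughout (the cap, from 98 to 116 mm, is flush) with a half-round bottom. Origin at the lowest point of its bottom, z along it to the cap. Starts in a rotor sleeve, leaning 30 degrees with the cap towards the rotor's centre, 56 mm of it standing out. Draw it out along its own axis, 60 mm until free.
- balance_tube: The balance tube across the rotor: same tube with a blue cap, same axes. Stays where it is.
- racked_tube: Another tube of the same size with a white cap, upright in the rack at place0. Stays where it is; origin at its bottom, z up.
- rotor: Dished aluminium rotor, fixed, 237 mm wide, in the bowl. Origin on its vertical axis at its underside, 65 mm above the bench; z up; x points to the sample tube's sleeve. Four steel sleeves (39 mm outside, 33 inside, mouths 137 mm above the bench, 75 mm from the axis), 90 degrees apart, tops leaning 30 degrees inward: sample tube, empty, balance tube, empty.
- centrifuge: White bench centrifuge, fixed, 300 x 340 mm, 180 mm high, with a 270 mm round bowl open at the top. Origin under its centre on the bench (same axis as the rotor); its y axis points to the control panel; the open lid stands at its -y side up to 470 mm above the bench.
- mixer: Vortex mixer, fixed, grey and white housing 160 x 120 mm, 106 mm high, with a black collar to 113 mm and a black rubber cup on top. Origin under its centre on the bench, z up.
- mixer_cup (a joint): How far the sprung cup of the mixer is pushed down, in m: 0 when free, 0.008 at its stop. It springs back up; it starts to give at about 3 N and is fully down at about 10 N (900 N/m), straight down.
- cup_floor (a point): Centre of the inner floor of the mixer's cup, where the tube's bottom presses; about 127 mm above the bench when free, and it moves down with the cup. The cup is 32 mm across at this floor, 44 mm across at its mouth 16 mm higher.
- rack: Green plastic tube rack, fixed, 188 x 60 mm, 45 mm high, three round places 34 mm across in a row along its x axis, 55 mm apart. Origin under its centre on the bench, z up.
- place0 (a point): Centre of the rack's first place, on the rack's floor 6 mm above the bench (39 mm below the rack's top). Taken by the white-capped tube.
- place1 (a point): Centre of the rack's middle place, on the rack's floor, 6 mm above the bench. Empty.
- place2 (a point): Centre of the rack's last place, on the rack's floor, 6 mm above the bench. Empty.
- stain_bottle: Amber bottle with a black cap, 56 mm across, 115 mm high, standing loose on the bench. Bystander. Origin under its centre.
- slide_box: Flat blue slide box, 87 x 147 mm, 35 mm high, lying loose on the bench. Bystander. Origin under its centre.
Things that resemble listed ones, but are neither listed nor needed, are in the scene too. What is shaped like the sample_tube but purple is not meant.

How it is judged:
On the way, in this order (a step that is already met when the one before it is completed fails the run):
1. the held sample tube, upright within 17 degrees, keeps the mixer's cup fully down (6.5 mm or more) with its bottom in the cup, for 1.5 s (value of joint mixer_cup above 0.0065 m and distance between sample_tube and cup_floor below 0.015 m and angle between sample_tube's own z axis and vertical below 0.3 rad and contact force between sample_tube and mixer above 3 N and contact force between the fingers and sample_tube above 0.5 N), for 1.5 s.
2. the sample tube, still held, is lowered into an empty place of the rack to within 15 mm of its floor (contact force between the fingers and sample_tube above 0.5 N and ((horizontal distance between sample_tube and place1 below 0.015 m and z of sample_tube in the frame of place1 below 0.015 m) or (horizontal distance between sample_tube and place2 below 0.015 m and z of sample_tube in the frame of place2 below 0.015 m))), for 0.05 s.
At the end, for the whole second after the job is handed in: The sample tube stands still in place1 or place2: bottom within 5 mm of the rack floor and 15 mm of the place centre, upright within 11 degrees. Mixer cup up again (under 2 mm). Other tubes within 20 mm, bottle and slide box within 30 mm, of their starts (((horizontal distance between sample_tube and place1 below 0.015 m and z of sample_tube in the frame of place1 below 0.005 m) or (horizontal distance between sample_tube and place2 below 0.015 m and z of sample_tube in the frame of place2 below 0.005 m)) and angle between sample_tube's own z axis and vertical below 0.2 rad and linear speed of sample_tube below 0.02 m/s and value of joint mixer_cup below 0.002 m and distance of each of balance_tube, racked_tube from where it was at the start of the episode below 0.02 m and distance of each of stain_bottle, slide_box from where it was at the start of the episode below 0.03 m); the robot touches nothing.
It fails at once if the balance tube is moved more than 20 mm (distance of balance_tube from where it was at the start of the episode above 0.02 m).
It fails at once if the racked tube is moved more than 20 mm (distance of racked_tube from where it was at the start of the episode above 0.02 m).
It fails at once if the stain bottle is pushed more than 30 mm or tipped (distance of stain_bottle from where it was at the start of the episode above 0.03 m or angle between stain_bottle's own z axis and vertical above 0.4 rad).
It fails at once if the slide box is pushed more than 30 mm (distance of slide_box from where it was at the start of the episode above 0.03 m).
It also fails if it takes over 69 s, if anything falls off the work surface, if the arm or the gripper's body presses on something with over 40 N, if the wrist force passes 120 N, or if a joint passes its speed limit or range.

## Working session

There is one attempt and no reset: what is moved stays moved. The work goes in short steps, Python scripts to look and compute and a tool call to move; the robot and the scene stay as the last step left them, time stands still between calls to the robot, and variables do not carry over. Pictures are saved under pics/ and viewed, and the job is handed in when it is done.

Besides the shell and the picture viewer there is one more tool, called after "Request:" in YAML: its name, and indented under it one key for each argument. apply_moves: Moves the arm, as the interface text tells. Its arguments: {"type":"object","properties":{"commands":{"type":"array","items":{"type":"object","properties":{"linear":{"type":"array","items":{"type":"number"}},"delta_rot":{"type":"array","items":{"type":"number"}},"fingers":{"type":"number"}}}}},"required":["commands"]}

```bash
ls; mkdir -p pics; cat > h.py <<'E'
import numpy as np, cv2
from plant import state, eyes, job_done
from scipy.spatial.transform import Rotation as R
def grab(n,f):
    s=state(); im=eyes.grab_frame(n); cv2.imwrite('pics/'+f,im[:,:,::-1]); return s,im
def Rq(q): return R.from_quat([q[1],q[2],q[3],q[0]])
def cam(n,s=None):
    p=eyes.camera_params(n)
    K=(p['fx'],p['fy'],p['cx'],p['cy'])
    if 'T_tool_cam' in p:
        T=np.eye(4);T[:3,:3]=Rq(s['tool_rot']).as_matrix();T[:3,3]=s['tool_pos'];T=T@np.array(p['T_tool_cam'])
        return K,T[:3,3],T[:3,:3]
    r=np.array(p['rotation']); 
    if r.shape!=(3,3): r=Rq(r).as_matrix()
    return K,np.array(p['position']),r
def ray(c,u,v):
    K,o,r=c; d=r@np.array([(u-K[2])/K[0],(v-K[3])/K[1],1.]); return o,d/np.linalg.norm(d)
def onz(c,u,v,z):
    o,d=ray(c,u,v); return o+d*(z-o[2])/d[2]
def tri(rays):
    A=np.zeros((3,3));b=np.zeros(3)
    for o,d in rays:
        P=np.eye(3)-np.outer(d,d);A+=P;b+=P@o
    x=np.linalg.solve(A,b); return x,[np.linalg.norm((np.eye(3)-np.outer(d,d))@(x-o)) for o,d in rays]
def proj(c,p):
    K,o,r=c; q=r.T@(np.asarray(p)-o); return np.array([K[0]*q[0]/q[2]+K[2],K[1]*q[1]/q[2]+K[3]])
E
python3 - <<'E'
from h import *
for n in ('scene','side','wrist'):
    s,im=grab(n,n+'0.png'); print(n,eyes.camera_params(n))
print(s)
E
```

```text
pics
scene {'fx': 386.4904475388154, 'fy': 386.4904475388154, 'cx': 316.58820457970927, 'cy': 206.5393096957012, 'position': array([ 1.39468844, -0.08733537,  0.75867621]), 'rotation': array([-0.31619834,  0.67067617,  0.60595359, -0.28815332])}
side {'fx': 460.310563563496, 'fy': 460.310563563496, 'cx': 325.7648997380038, 'cy': 198.09030592442178, 'position': array([ 0.10279694, -0.70069261,  0.88004223]), 'rotation': array([-0.38539719,  0.86574381, -0.29468389,  0.12295555])}
wrist {'fx': 348.0996590013525, 'fy': 348.0996590013525, 'cx': 326.0285198523774, 'cy': 199.9995718450512, 'T_tool_cam': array([[ 2.37794797e-04, -9.49723955e-01, -3.13088412e-01,
         8.07879139e-02],
       [ 9.99999610e-01,  4.91989626e-04, -7.32890838e-04,
         1.07640648e-03],
       [ 8.50080236e-04, -3.13088115e-01,  9.49723702e-01,
        -1.76764840e-01],
       [ 0.00000000e+00,  0.00000000e+00,  0.00000000e+00,
         1.00000000e+00]])}
{'time': 0.1, 'joint_pos': array([ 1.03505971e+00,  5.32947846e-02,  1.61417537e+00, -1.34533025e-05,
        1.47598935e+00, -1.19002092e-01]), 'joint_vel': array([-1.06803004e-03, -1.64571064e-03, -3.88115809e-03,  3.46563138e-03,
        6.29873450e-05,  1.60275525e-04]), 'joint_efforts': array([ 2.04661424e-04, -3.94901741e+01, -3.71364784e+01, -6.33062132e-05,
        3.96066927e-03, -1.92421584e-05]), 'tool_pos': array([0.25266625, 0.57096225, 0.19737241]), 'tool_rot': array([-2.93804926e-04,  2.06862033e-01,  9.78369679e-01, -8.86003409e-04]), 'contact_force': array([-0.57164601,  0.34488864, -0.30548839]), 'ft_torque': array([ 0.02078378, -0.01689399,  0.01523437]), 'gripper_width': 0.9980600168459305}
```

View pics/scene0.png

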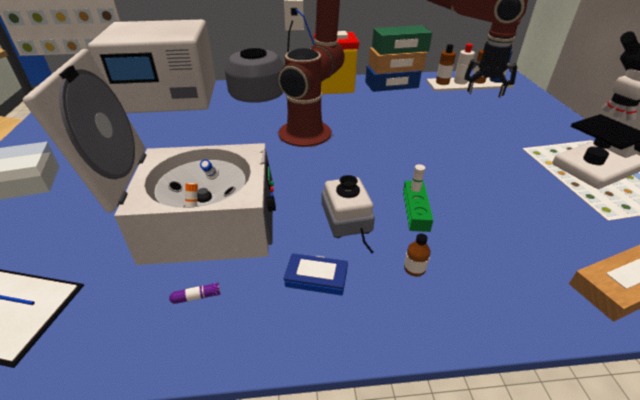

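View pics/side0.png

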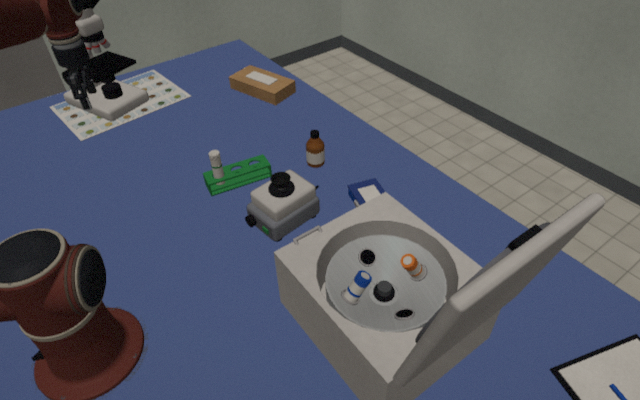

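View pics/wrist0.png

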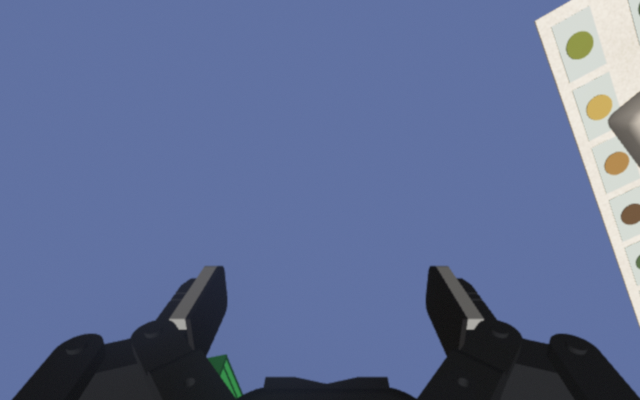

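Candidates for the target: the orange cap in the rotor at scene (191,188) / side (410,262). The others are the purple tube lying at scene (195,293), the blue-capped tube at (207,167) and the white-capped one at (418,172). The orange one matches the description, so I'll check it in a close crop.

```bash
python3 - <<'E'
import cv2,numpy as np
a=cv2.imread('pics/scene0.png');b=cv2.imread('pics/side0.png')
def c(i,x,y,w,h,s): return cv2.resize(i[y:y+h,x:x+w],None,fx=s,fy=s,interpolation=cv2.INTER_CUBIC)
cv2.imwrite('pics/c1.png',np.vstack([np.hstack([c(a,120,140,160,110,2.5),c(a,310,150,160,110,2.5)]),np.hstack([c(b,300,200,160,125,2.5),c(b,200,120,160,125,2.5)])]))
E
```

```text
(no output)
```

View pics/c1.png

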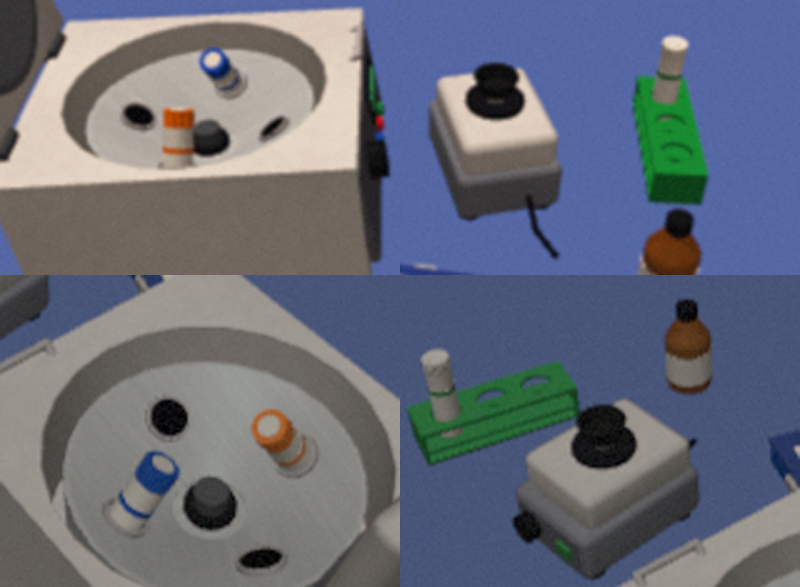

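The crop shows the orange cap in the rotor, at the sleeve nearest the scene camera. Blue is opposite, and rack places 1 and 2 are empty. Next I'll measure coarsely from the two fixed views.

```bash
python3 - <<'E'
from h import *
C={n:cam(n) for n in('scene','side')}
I={n:cv2.imread(f'pics/{n}0.png') for n in C}
def blobs(n,lo,hi,roi):
    x,y,w,h=roi; m=cv2.inRange(cv2.cvtColor(I[n],cv2.COLOR_BGR2HSV),lo,hi); mm=np.zeros_like(m); mm[y:y+h,x:x+w]=m[y:y+h,x:x+w]
    k,l,st,ce=cv2.connectedComponentsWithStats(mm); return [(st[i],ce[i].round(1)) for i in range(1,k) if st[i][4]>20],mm
for nm,lo,hi,rs,rd in [('orange',(5,150,120),(18,255,255),(150,160,100,80),(380,230,70,70)),
  ('green',(50,140,50),(75,255,255),(390,150,60,90),(190,140,100,60)),
  ('blue',(105,170,60),(125,255,255),(190,150,40,30),(340,265,40,45))]:
    b1,_=blobs('scene',lo,hi,rs); b2,_=blobs('side',lo,hi,rd)
    print(nm,[(list(map(int,s)),list(c)) for s,c in b1],[(list(map(int,s)),list(c)) for s,c in b2])
def T(nm,p,q): print(nm,*[np.array(v).round(4) for v in tri([ray(C['scene'],*p),ray(C['side'],*q)])])
# hand picked from crop
T('white cap top',(310+674-674+ (674-400)/2.5, 150+42/2.5),(200+(436-400)/2.5,120+(357-275)/2.5))
T('mixer cup',(310+(496-400)/2.5,150+71/2.5),(200+(602-400)/2.5,120+(415-275)/2.5))
T('place1 hole',(310+(670-400)/2.5,150+123/2.5),(200+(493-400)/2.5,120+(397-275)/2.5))
T('place2 hole',(310+(676-400)/2.5,150+152/2.5),(200+(536-400)/2.5,120+(383-275)/2.5))
T('hub',(120+211/2.5,140+125/2.5),(300+210/2.5,200+(490-275)/2.5))
T('orange top',(120+179/2.5,140+110/2.5),(300+272/2.5,200+(427-275)/2.5))
T('blue top',(120+212/2.5,140+60/2.5),(300+163/2.5,200+(466-275)/2.5))
T('bottle cap',(310+(680-400)/2.5,150+216/2.5),(200+(686-400)/2.5,120+(306-275)/2.5))
E
```

```text
orange [([186, 184, 11, 7, 73], [np.float64(190.9), np.float64(187.1)]), ([186, 199, 10, 3, 22], [np.float64(190.3), np.float64(200.1)])] [([401, 254, 15, 14, 85], [np.float64(408.7), np.float64(261.2)])]
green [([404, 181, 29, 50, 1000], [np.float64(417.4), np.float64(208.1)])] [([204, 155, 67, 40, 1268], [np.float64(238.8), np.float64(174.8)])]
blue [([202, 162, 9, 9, 32], [np.float64(207.3), np.float64(167.2)])] [([355, 271, 16, 16, 126], [np.float64(361.4), np.float64(280.2)])]
white cap top [0.4694 0.3093 0.1218] [0.001 0.001]
mixer cup [0.5428 0.0825 0.1482] [0.0009 0.0009]
place1 hole [0.5238 0.301  0.0432] [0.0007 0.0007]
place2 hole [0.5768 0.292  0.0435] [0.0003 0.0003]
hub [ 0.5278 -0.3123  0.1271] [0.0033 0.0033]
orange top [ 0.5754 -0.3271  0.1833] [0.0023 0.0023]
blue top [ 0.4838 -0.3045  0.183 ] [0.0014 0.0014]
bottle cap [0.7517 0.228  0.1137] [0.0014 0.0014]
```

```bash
cat >> h.py <<'E'
def Rt(tilt_dir_deg, tilt_deg, ydir):
    """tool z tilted tilt_deg from down toward heading tilt_dir; y as close as possible to ydir"""
    t=np.radians(tilt_deg);h=np.radians(tilt_dir_deg)
    z=np.array([np.sin(t)*np.cos(h),np.sin(t)*np.sin(h),-np.cos(t)])
    y=np.array(ydir,float);y-=z*(y@z);y/=np.linalg.norm(y)
    return R.from_matrix(np.column_stack([np.cross(y,z),y,z]))
def plan(pos,rot,s=None):
    s=s or state(); r0=Rq(s['tool_rot']); d=r0.inv().apply(np.array(pos)-s['tool_pos'])
    w=np.degrees((r0.inv()*rot).as_rotvec())
    print('t',round(s['time'],2),'pos',s['tool_pos'].round(4),'F',np.round(s['contact_force'],1),'w',round(s['gripper_width'],3)); print('full delta lin',d.round(4),'rot',w.round(2),'|d|',np.linalg.norm(d).round(4),'|w|',np.linalg.norm(w).round(1))
E
python3 - <<'E'
from h import *
plan((0.50,0.2,0.30),Rt(0,0,(0.2,0.98,0)))
E
```

```text
t 0.15 pos [0.2527 0.571  0.1975] F [0.3 0.1 0.1] w 0.999
full delta lin [-0.3763 -0.2393 -0.1022] rot [ -0.09  -0.02 -12.35] |d| 0.4575 |w| 12.3
```

Request:
apply_moves:
  commands:
    - {"linear":[0,0,-0.04],"delta_rot":[0,0,0],"fingers":0}
    - {"linear":[-0.01,-0.01,-0.08],"delta_rot":[0,0,-1],"fingers":0}
    - {"linear":[-0.04,-0.03,-0.1],"delta_rot":[0,0,-3],"fingers":0}
    - {"linear":[-0.08,-0.05,-0.1],"delta_rot":[0,0,-5],"fingers":0}
    - {"linear":[-0.12,-0.075,-0.1],"delta_rot":[0,0,-7],"fingers":0}
    - {"linear":[-0.16,-0.1,-0.1],"delta_rot":[0,0,-9],"fingers":0}
    - {"linear":[-0.2,-0.125,-0.1],"delta_rot":[0,0,-11],"fingers":0}
    - {"linear":[-0.24,-0.15,-0.1],"delta_rot":[0,0,-12.3],"fingers":0}

```text
time: 0.95
tool_pos: [0.4123, 0.3354, 0.2982]
tool_rot: [-0.0, 0.1, 0.995, -0.0]
contact_force: [0.7, 0.9, 0.1]
gripper_width: 0.996
```

```bash
python3 - <<'E'
from h import *
s,im=grab('wrist','w1.png')
plan((0.50,0.2,0.30),Rt(0,0,(0.2,0.98,0)))
E
```

```text
t 1.0 pos [0.416  0.3303 0.2982] F [ 3.5 -1.6  0. ] w 0.999
full delta lin [-0.109  -0.1102 -0.001 ] rot [-0.24  0.2  -0.32] |d| 0.155 |w| 0.5
```

View pics/w1.png

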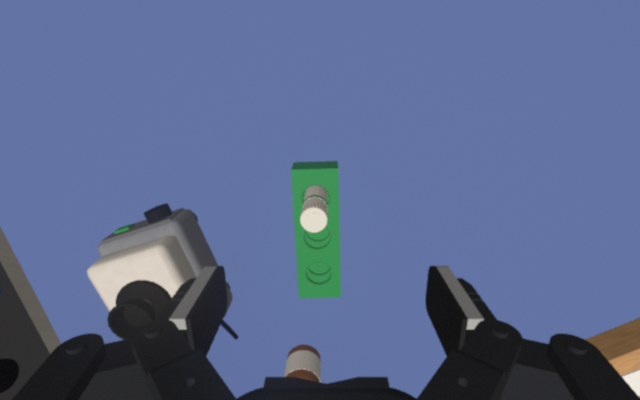

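The wrist view shows the rack hole rims at about (318,236) and (318,272), the white cap at (314,219), and the mixer cup hidden behind the left finger. The arm was still moving, so I'll take still views from between them.

Request:
apply_moves:
  commands:
    - {"linear":[-0.02,-0.03,0],"delta_rot":[0,0,0],"fingers":0}
    - {"linear":[-0.04,-0.06,0],"delta_rot":[0,0,0],"fingers":0}
    - {"linear":[-0.05,-0.09,0],"delta_rot":[0,0,0],"fingers":0}
    - {"linear":[-0.05,-0.1,0],"delta_rot":[0,0,0],"fingers":0}
    - {"linear":[-0.05,-0.1,0],"delta_rot":[0,0,0],"fingers":0}
    - {"linear":[-0.05,-0.1,0],"delta_rot":[0,0,0],"fingers":0}
    - {"linear":[-0.05,-0.1,0],"delta_rot":[0,0,0],"fingers":0}
    - {"linear":[-0.05,-0.1,0],"delta_rot":[0,0,0],"fingers":0}

```text
time: 1.8
tool_pos: [0.4404, 0.2302, 0.2984]
tool_rot: [-0.0, 0.1, 0.995, 0.0]
contact_force: [-0.1, -0.6, 0.1]
gripper_width: 1.0
```

```bash
python3 - <<'E'
from h import *
import pickle
s,im=grab('wrist','w2.png'); pickle.dump((s,im),open('w2.pkl','wb'))
plan((0.46,0.2,0.30),Rt(0,0,(0.2,0.98,0))); print(s['joint_vel'].round(4),s['joint_pos'].round(3))
E
```

```text
t 1.85 pos [0.4404 0.23   0.2984] F [-0.3  0.4 -0.4] w 0.998
full delta lin [-0.0252 -0.0255 -0.0016] rot [ 0.   -0.02  0.04] |d| 0.0359 |w| 0.0
[-0.0042  0.0005  0.0006 -0.0039 -0.0007 -0.0031] [ 0.332 -0.298  1.769  0.     1.67  -1.039]
```

View pics/w2.png

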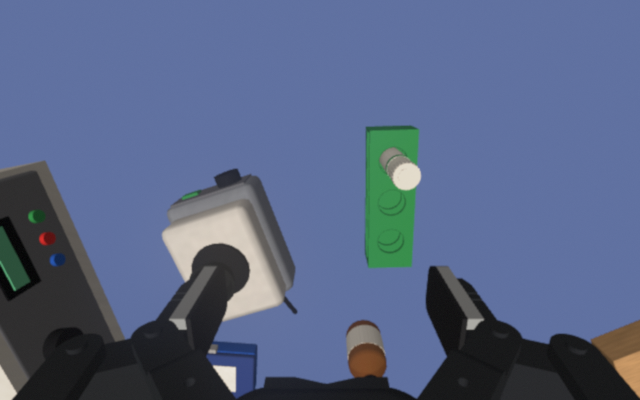

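Request:
apply_moves:
  commands:
    - {"linear":[0,-0.035,0],"delta_rot":[0,0,0],"fingers":0}
    - {"linear":[0,-0.07,0],"delta_rot":[0,0,0],"fingers":0}
    - {"linear":[0,-0.11,0],"delta_rot":[0,0,0],"fingers":0}
    - {"linear":[0,-0.13,0],"delta_rot":[0,0,0],"fingers":0}
    - {"linear":[0,-0.13,0],"delta_rot":[0,0,0],"fingers":0}
    - {"linear":[0,-0.13,0],"delta_rot":[0,0,0],"fingers":0}
    - {"linear":[0,-0.13,0],"delta_rot":[0,0,0],"fingers":0}
    - {"linear":[0,-0.13,0],"delta_rot":[0,0,0],"fingers":0}

```text
time: 2.65
tool_pos: [0.4146, 0.1027, 0.2984]
tool_rot: [-0.0, 0.1, 0.995, 0.0]
contact_force: [0.2, -0.4, 0.1]
gripper_width: 0.998
```

```bash
python3 - <<'E'
from h import *
import pickle
s,im=grab('wrist','w3.png'); pickle.dump((s,im),open('w3.pkl','wb'))
plan((0.46,0.2,0.30),Rt(0,0,(0.2,0.98,0))); print(s['joint_vel'].round(4),s['joint_pos'].round(3))
E
```

```text
t 2.7 pos [0.4146 0.1026 0.2984] F [-0.9 -0.1 -0.4] w 1.001
full delta lin [-0.0251  0.1044 -0.0016] rot [ 0.   -0.03  0.05] |d| 0.1074 |w| 0.1
[-0.0033  0.0002  0.0039  0.0002  0.0019 -0.0013] [ 0.068 -0.479  1.903  0.     1.718 -1.302]
```

View pics/w3.png

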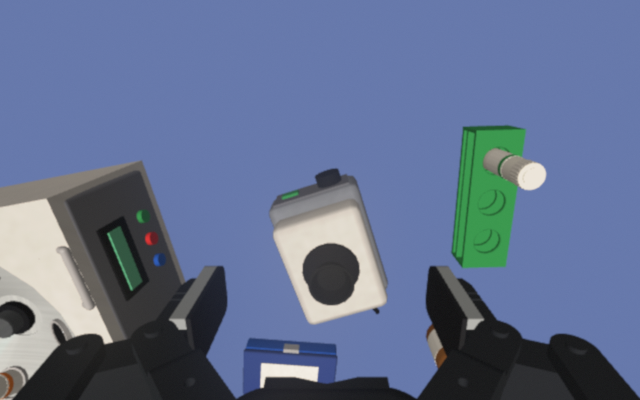

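```bash
python3 - <<'E'
import cv2,numpy as np
a=cv2.imread('pics/w2.png');b=cv2.imread('pics/w3.png')
def c(i,x,y,w,h,s): 
    k=cv2.resize(i[y:y+h,x:x+w],None,fx=s,fy=s,interpolation=cv2.INTER_CUBIC)
    return cv2.convertScaleAbs(k,alpha=1.6,beta=10)
cv2.imwrite('pics/c2.png',np.hstack([c(a,355,120,80,160,3.3),c(b,445,120,110,160,3.3)]))
k=np.hstack([c(b,285,225,100,90,4),c(a,175,225,90,90,4)]);cv2.imwrite('pics/c3.png',cv2.convertScaleAbs(k,alpha=2,beta=0))
E
```

```text
(no output)
```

View pics/c2.png

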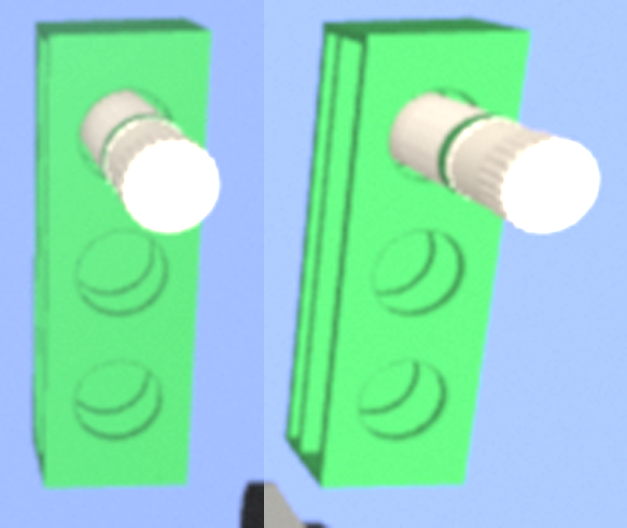

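View pics/c3.png

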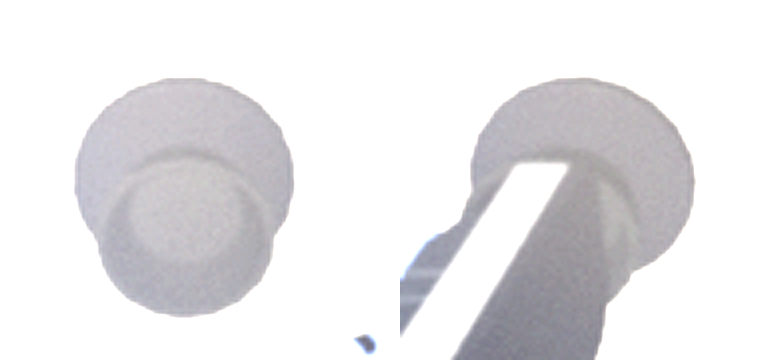

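```bash
python3 - <<'E'
from h import *
import pickle
s2=pickle.load(open('w2.pkl','rb'))[0];s3=pickle.load(open('w3.pkl','rb'))[0]
c2=cam('wrist',s2);c3=cam('wrist',s3)
for n,a,b in [('p1',(392,202.4),(491.7,202.3)),('p2',(390.8,240.9),(487,241.1)),('wcap',(355+171/3.3,120+184/3.3),(445+(550-264)/3.3,120+184/3.3))]:
    print(n,*[np.round(v,4) for v in tri([ray(c2,*a),ray(c3,*b)])],onz(c2,*a,.045).round(4),onz(c3,*b,.045).round(4))
print('floor',onz(c3,331.6,278,.127).round(4),'mouth',onz(c3,331.5,284,.143).round(4),'cap-z122',onz(c2,355+171/3.3,120+184/3.3,.122))
sc=cam('scene');sd=cam('side')
for m in [(0.5428,0.0825,0.143)]: print(proj(c3,m),proj(sc,m),proj(sd,m))
p=np.array(onz(c3,331.5,284,.143)); print(proj(sc,p),proj(sd,p))
print('tri mouth w3+side+scene',tri([ray(c3,331.5,284),ray(sc,348.4,178.4),ray(sd,280.8,176)]))
E
```

```text
p1 [0.5208 0.3025 0.0446] [0.0001 0.0001] [0.5207 0.3025 0.045 ] [0.5206 0.3024 0.045 ]
p2 [0.575  0.2931 0.0452] [0.0001 0.0001] [0.5749 0.2931 0.045 ] [0.5752 0.2932 0.045 ]
wcap [0.4661 0.3118 0.1226] [0. 0.] [0.489 0.326 0.045] [0.4947 0.354  0.045 ]
floor [0.5409 0.0845 0.127 ] mouth [0.5388 0.0845 0.143 ] cap-z122 [0.46622276 0.31189862 0.122     ]
[330.38851336 287.46333279] [348.05546449 180.18427616] [280.71667414 177.34241156]
[348.55070308 179.29516668] [278.9308413  177.56783096]
tri mouth w3+side+scene (array([0.54046805, 0.0837213 , 0.14600384]), [np.float64(0.00315056475055489), np.float64(0.0010108783543981308), np.float64(0.0033524659075154055)])
```

Rack places 1 and 2 measure (0.521,0.3025) and (0.575,0.293) at height 45 mm, with 55 mm spacing, which agrees with the text. The cup is near (0.540,0.0845). Next I'll go to the pre-grasp, tilted along the tube.

```bash
python3 - <<'E'
from h import *
rt=Rt(-13.9,30,(0.24,0.971,0))
print(rt.as_matrix().round(3))
plan((0.503,-0.309,0.3155),rt)
E
```

```text
[[-0.841  0.24   0.485]
 [ 0.208  0.971 -0.12 ]
 [-0.5   -0.    -0.866]]
t 2.7 pos [0.4146 0.1026 0.2984] F [-0.9 -0.1 -0.4] w 1.001
full delta lin [-0.1686 -0.3858 -0.0172] rot [  0.64 -30.02   2.34] |d| 0.4214 |w| 30.1
```

Request:
apply_moves:
  commands:
    - {"linear":[-0.01,-0.03,-0.01],"delta_rot":[0,-3,0],"fingers":0}
    - {"linear":[-0.025,-0.07,-0.02],"delta_rot":[0,-6,0],"fingers":0}
    - {"linear":[-0.045,-0.11,-0.02],"delta_rot":[0,-9,1],"fingers":0}
    - {"linear":[-0.065,-0.155,-0.02],"delta_rot":[0,-12,1],"fingers":0}
    - {"linear":[-0.085,-0.2,-0.02],"delta_rot":[0,-15,1],"fingers":0}
    - {"linear":[-0.105,-0.245,-0.02],"delta_rot":[0,-18,2],"fingers":0}
    - {"linear":[-0.125,-0.285,-0.02],"delta_rot":[0,-21,2],"fingers":0}
    - {"linear":[-0.14,-0.32,-0.02],"delta_rot":[0,-24,2],"fingers":0}

```text
time: 3.5
tool_pos: [0.4879, -0.2417, 0.3185]
tool_rot: [0.208, 0.116, 0.971, -0.021]
contact_force: [0.7, -0.3, 0.4]
gripper_width: 0.997
```

```bash
python3 - <<'E'
from h import *
plan((0.503,-0.309,0.3155),Rt(-13.9,30,(0.24,0.971,0)))
print(state()['joint_pos'].round(3))
E
```

```text
t 3.5 pos [ 0.4879 -0.2417  0.3185] F [ 0.7 -0.3  0.4] w 0.997
full delta lin [-0.0267 -0.062   0.0148] rot [ 0.53 -5.88  0.12] |d| 0.0691 |w| 5.9
[-0.709 -0.494  1.925  0.198  1.338 -2.051]
```

Request:
apply_moves:
  commands:
    - {"linear":[-0.01,-0.025,0.005],"delta_rot":[0,-2,0],"fingers":0}
    - {"linear":[-0.02,-0.045,0.01],"delta_rot":[0.3,-4,0],"fingers":0}
    - {"linear":[-0.026,-0.06,0.015],"delta_rot":[0.5,-5.9,0],"fingers":0}
    - {"linear":[-0.026,-0.06,0.015],"delta_rot":[0.5,-5.9,0],"fingers":0}
    - {"linear":[-0.026,-0.06,0.015],"delta_rot":[0.5,-5.9,0],"fingers":0}
    - {"linear":[-0.026,-0.06,0.015],"delta_rot":[0.5,-5.9,0],"fingers":0}
    - {"linear":[-0.026,-0.06,0.015],"delta_rot":[0.5,-5.9,0],"fingers":0}
    - {"linear":[-0.026,-0.06,0.015],"delta_rot":[0.5,-5.9,0],"fingers":0}

```text
time: 4.3
tool_pos: [0.5028, -0.3044, 0.3155]
tool_rot: [0.256, 0.115, 0.959, -0.031]
contact_force: [0.9, -0.6, -0.5]
gripper_width: 1.003
```

```bash
python3 - <<'E'
from h import *
import pickle
s,im=grab('wrist','w4.png'); pickle.dump((s,im),open('w4.pkl','wb'))
plan((0.503,-0.309,0.3155),Rt(-13.9,30,(0.24,0.971,0)))
print(s['joint_vel'].round(3))
E
```

```text
t 4.35 pos [ 0.5027 -0.3046  0.3154] F [-0.3 -0.3  0.5] w 0.998
full delta lin [-0.0012 -0.0042  0.0006] rot [ 0.06 -0.08  0.18] |d| 0.0044 |w| 0.2
[-0.004  0.001  0.002  0.001 -0.002 -0.   ]
```

View pics/w4.png

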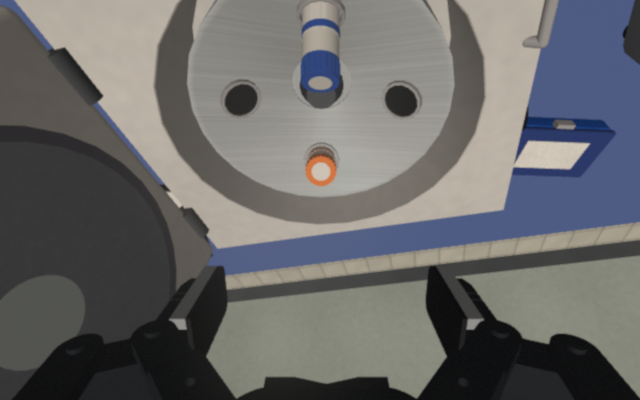

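```bash
python3 - <<'E'
from h import *
import pickle
s,im=pickle.load(open('w4.pkl','rb')); c=cam('wrist',s)
hsv=cv2.cvtColor(im,cv2.COLOR_RGB2HSV); m=cv2.inRange(hsv,(5,130,100),(20,255,255)); m[:130]=0;m[200:]=0
cs,_=cv2.findContours(m,cv2.RETR_EXTERNAL,cv2.CHAIN_APPROX_NONE); cs=max(cs,key=cv2.contourArea); print(cv2.fitEllipse(cs),cv2.boundingRect(cs))
cv2.imwrite('pics/c4.png',cv2.resize(im[60:200,220:420,::-1],None,fx=4,fy=4,interpolation=cv2.INTER_CUBIC))
for nm,p in [('top',(320.8,171))]:
    print(onz(c,*p,.1855))
    print(tri([ray(c,*p),ray(cam('scene'),191.6,184),ray(cam('side'),408.8,260.8)]))
t=onz(c,320.8,171,.1855); r0=Rq(s['tool_rot']).inv(); print('in tool',r0.apply(t-s['tool_pos']).round(4))
print('sleeves',onz(c,240.5,97.5,.137),onz(c,402,98,.137))
E
```

```text
((320.55029296875, 169.6371307373047), (29.401487350463867, 30.317983627319336), 0.4716000258922577) (306, 154, 30, 32)
[ 0.57245957 -0.32564985  0.1855    ]
(array([ 0.57523739, -0.32680711,  0.18300298]), [np.float64(0.0006011419708792359), np.float64(0.0020974693408368), np.float64(0.0025259448955003523)])
in tool [ 0.0018 -0.004   0.1489]
sleeves [ 0.50650579 -0.3878261   0.137     ] [ 0.54297591 -0.2394125   0.137     ]
```

View pics/c4.png

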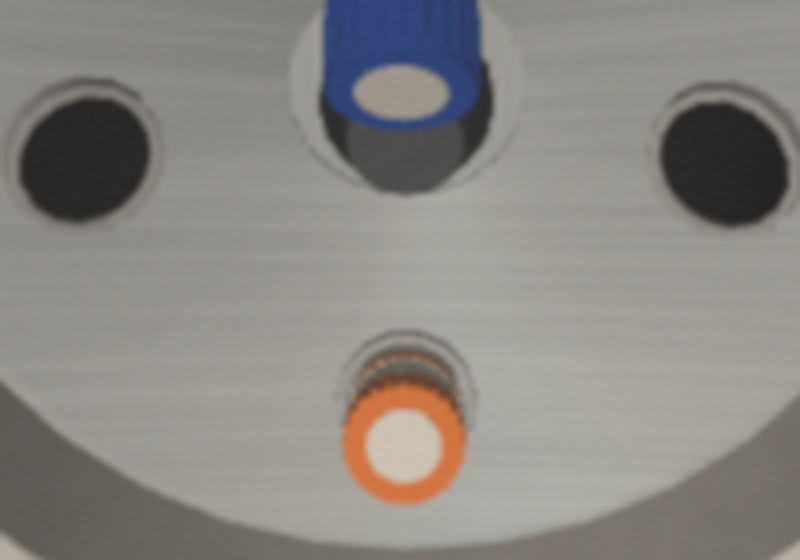

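The crop confirms an orange cap with a pale top at wrist (320,171), right on the tool axis, and the sleeve directions match too. The tube top in tool axes is (0.002, -0.004, 0.149). I'll move in partway and look again.

Request:
apply_moves:
  commands:
    - {"linear":[0.001,-0.004,0.02],"delta_rot":[0,0,0],"fingers":0}
    - {"linear":[0.001,-0.004,0.045],"delta_rot":[0,0,0],"fingers":0}
    - {"linear":[0.001,-0.004,0.07],"delta_rot":[0,0,0],"fingers":0}
    - {"linear":[0.001,-0.004,0.095],"delta_rot":[0,0,0],"fingers":0}
    - {"linear":[0.001,-0.004,0.115],"delta_rot":[0,0,0],"fingers":0}
    - {"linear":[0.001,-0.004,0.12],"delta_rot":[0,0,0],"fingers":0}
    - {"linear":[0.001,-0.004,0.12],"delta_rot":[0,0,0],"fingers":0}
    - {"linear":[0.001,-0.004,0.12],"delta_rot":[0,0,0],"fingers":0}

```text
time: 5.15
tool_pos: [0.559, -0.3233, 0.2119]
tool_rot: [0.257, 0.115, 0.959, -0.032]
contact_force: [-0.7, 0.3, 0.3]
gripper_width: 1.0
```

```bash
python3 - <<'E'
from h import *
import pickle
s,im=grab('wrist','w5.png'); pickle.dump((s,im),open('w5.pkl','wb'))
plan(s['tool_pos'],Rt(-13.8,30,(0.239,0.971,0)))
s4=pickle.load(open('w4.pkl','rb'))[0]
print(Rq(s4['tool_rot']).inv().apply(s['tool_pos']-s4['tool_pos']).round(4),s['joint_pos'].round(3))
E
```

```text
t 5.2 pos [ 0.5591 -0.3235  0.2124] F [-0.3  0.5 -0.2] w 1.006
full delta lin [0.0003 0.0001 0.0004] rot [-0.07  0.02  0.12] |d| 0.0005 |w| 0.1
[ 0.0005 -0.005   0.1193] [-0.761 -0.24   1.934  0.298  1.004 -2.197]
```

View pics/w5.png

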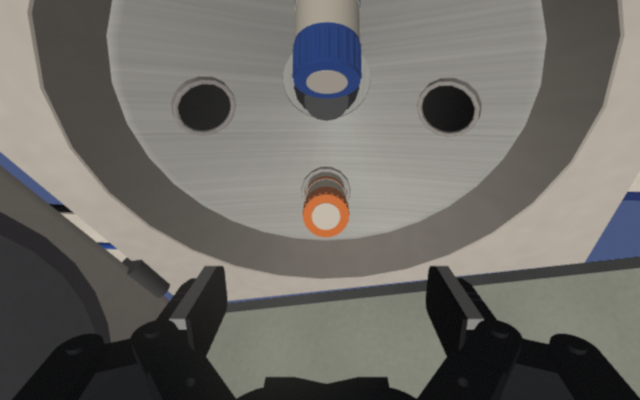

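The cap is centred between the fingers at (326,215). Now the last 70 mm.

Request:
apply_moves:
  commands:
    - {"linear":[0.001,0,0.015],"delta_rot":[0,0,0],"fingers":0}
    - {"linear":[0.001,0,0.03],"delta_rot":[0,0,0],"fingers":0}
    - {"linear":[0.001,0,0.045],"delta_rot":[0,0,0],"fingers":0}
    - {"linear":[0.001,0,0.06],"delta_rot":[0,0,0],"fingers":0}
    - {"linear":[0.001,0,0.068],"delta_rot":[0,0,0],"fingers":0}
    - {"linear":[0.001,0,0.07],"delta_rot":[0,0,0],"fingers":0}
    - {"linear":[0.001,0,0.07],"delta_rot":[0,0,0],"fingers":0}
    - {"linear":[0.001,0,0.07],"delta_rot":[0,0,0],"fingers":0}

```text
time: 6.0
tool_pos: [0.592, -0.3314, 0.1499]
tool_rot: [0.256, 0.116, 0.959, -0.031]
contact_force: [-0.8, 0.2, 0.5]
gripper_width: 0.998
```

```bash
python3 - <<'E'
from h import *
import pickle
s,im=grab('wrist','w6.png'); s2,b=grab('side','s6.png')
plan(s['tool_pos'],Rt(-13.8,30,(0.239,0.971,0)))
cv2.imwrite('pics/c6.png',cv2.resize(np.hstack([im[:,120:520],b[160:360,280:480].repeat(2,0).repeat(2,1)])[:,:,::-1],None,fx=1,fy=1))
E
```

```text
t 6.1 pos [ 0.592  -0.3315  0.1503] F [-0.  -0.2  0.9] w 0.999
full delta lin [0.0002 0.0001 0.0003] rot [-0.04 -0.03  0.1 ] |d| 0.0004 |w| 0.1
```

View pics/c6.png

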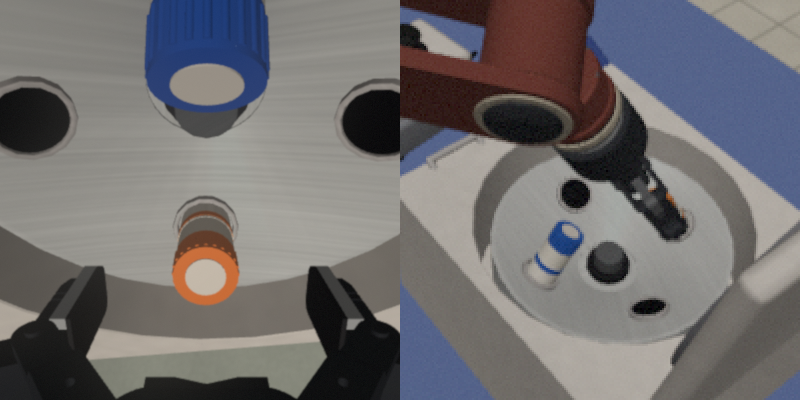

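The tube is between the fingers, with its top at wrist (326,275), where 41 mm behind the TCP should appear. I'll close on it.

Request:
apply_moves:
  commands:
    - {"linear":[0,0,0],"delta_rot":[0,0,0],"fingers":255}
    - {"linear":[0,0,0],"delta_rot":[0,0,0],"fingers":255}
    - {"linear":[0,0,0],"delta_rot":[0,0,0],"fingers":255}
    - {"linear":[0,0,0],"delta_rot":[0,0,0],"fingers":255}
    - {"linear":[0,0,0],"delta_rot":[0,0,0],"fingers":255}
    - {"linear":[0,0,0],"delta_rot":[0,0,0],"fingers":255}
    - {"linear":[0,0,0],"delta_rot":[0,0,0],"fingers":255}
    - {"linear":[0,0,0],"delta_rot":[0,0,0],"fingers":255}

```text
time: 6.9
tool_pos: [0.592, -0.3314, 0.1498]
tool_rot: [0.256, 0.116, 0.959, -0.031]
contact_force: [-2.7, 0.6, 3.7]
gripper_width: 0.299
```

```bash
python3 - <<'E'
from h import *
s,im=grab('wrist','w7.png')
print(s['contact_force'],s['ft_torque'],s['gripper_width'],s['tool_pos'])
E
```

```text
[-2.73291416  0.61291484  3.69017238] [0.10321631 0.26048454 0.05087584] 0.29874389204848495 [ 0.59197634 -0.33137654  0.14981353]
```

View pics/w7.png

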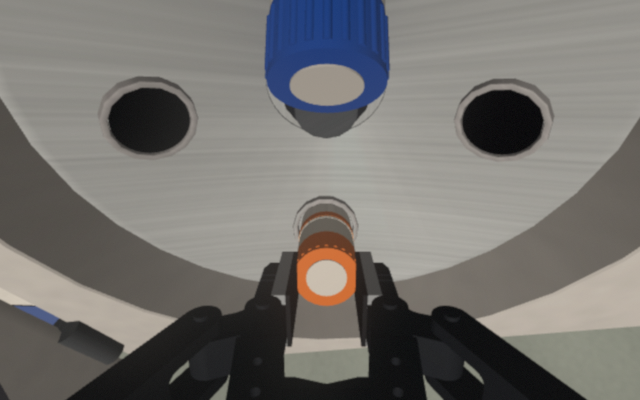

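Grip holds with the jaws at 0.30 on the orange cap. I'll draw it out along its axis.

Request:
apply_moves:
  commands:
    - {"linear":[0,0,-0.005],"delta_rot":[0,0,0],"fingers":255}
    - {"linear":[0,0,-0.015],"delta_rot":[0,0,0],"fingers":255}
    - {"linear":[0,0,-0.03],"delta_rot":[0,0,0],"fingers":255}
    - {"linear":[0,0,-0.045],"delta_rot":[0,0,0],"fingers":255}
    - {"linear":[0,0,-0.06],"delta_rot":[0,0,0],"fingers":255}
    - {"linear":[0,0,-0.075],"delta_rot":[0,0,0],"fingers":255}
    - {"linear":[0,0,-0.09],"delta_rot":[0,0,0],"fingers":255}
    - {"linear":[0,0,-0.1],"delta_rot":[0,0,0],"fingers":255}

```text
time: 7.75
tool_pos: [0.543, -0.3194, 0.238]
tool_rot: [0.257, 0.116, 0.959, -0.032]
contact_force: [-0.7, 0.1, -0.4]
gripper_width: 0.297
```

```bash
python3 - <<'E'
from h import *
s,im=grab('wrist','w8.png')
print(s['contact_force'],s['ft_torque'],s['gripper_width'],s['tool_pos'])
plan((0.53,-0.3,0.33),Rt(0,0,(0.2,0.98,0)))
E
```

```text
[-0.73646269  0.14352146 -0.35173809] [0.09300997 0.29814231 0.03556852] 0.2967911357798952 [ 0.54301471 -0.31942203  0.238006  ]
t 7.8 pos [ 0.5433 -0.3198  0.2396] F [ 0.4 -0.   0.5] w 0.299
full delta lin [-0.0301  0.0159 -0.087 ] rot [-0.74 30.09 -2.14] |d| 0.0935 |w| 30.2
```

View pics/w8.png

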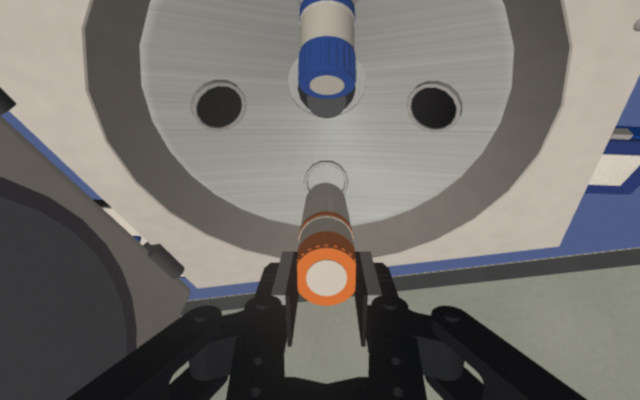

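Request:
apply_moves:
  commands:
    - {"linear":[-0.004,0.002,-0.015],"delta_rot":[0,2,0],"fingers":255}
    - {"linear":[-0.01,0.005,-0.035],"delta_rot":[0,6,0],"fingers":255}
    - {"linear":[-0.015,0.008,-0.055],"delta_rot":[0,11,-1],"fingers":255}
    - {"linear":[-0.02,0.011,-0.07],"delta_rot":[-0.3,16,-1],"fingers":255}
    - {"linear":[-0.025,0.014,-0.08],"delta_rot":[-0.5,21,-1.5],"fingers":255}
    - {"linear":[-0.03,0.016,-0.087],"delta_rot":[-0.6,26,-2],"fingers":255}
    - {"linear":[-0.03,0.016,-0.087],"delta_rot":[-0.7,30.1,-2.1],"fingers":255}
    - {"linear":[-0.03,0.016,-0.087],"delta_rot":[-0.7,30.1,-2.1],"fingers":255}

```text
time: 8.6
tool_pos: [0.5317, -0.2997, 0.3255]
tool_rot: [-0.002, 0.1, 0.995, 0.001]
contact_force: [0.3, -0.4, -1.3]
gripper_width: 0.299
```

```bash
python3 - <<'E'
from h import *
plan((0.540,0.0845,0.26),Rt(0,0,(0.2,0.98,0)))
E
```

```text
t 8.6 pos [ 0.5317 -0.2997  0.3255] F [ 0.3 -0.4 -1.3] w 0.299
full delta lin [0.0682 0.3779 0.0668] rot [ 0.14 -0.27  0.03] |d| 0.3898 |w| 0.3
```

Request:
apply_moves:
  commands:
    - {"linear":[0.005,0.025,0],"delta_rot":[0,0,0],"fingers":255}
    - {"linear":[0.012,0.065,0],"delta_rot":[0,0,0],"fingers":255}
    - {"linear":[0.02,0.11,0],"delta_rot":[0,0,0],"fingers":255}
    - {"linear":[0.028,0.155,0],"delta_rot":[0,0,0],"fingers":255}
    - {"linear":[0.036,0.2,0],"delta_rot":[0,0,0],"fingers":255}
    - {"linear":[0.044,0.245,0],"delta_rot":[0,0,0],"fingers":255}
    - {"linear":[0.052,0.29,0],"delta_rot":[0,-0.3,0],"fingers":255}
    - {"linear":[0.06,0.33,0],"delta_rot":[0,-0.3,0],"fingers":255}

```text
time: 9.4
tool_pos: [0.5369, 0.0378, 0.3267]
tool_rot: [0.001, 0.101, 0.995, 0.001]
contact_force: [-0.2, 0.2, 0.4]
gripper_width: 0.304
```

Request:
apply_moves:
  commands:
    - {"linear":[0.005,0.025,0.01],"delta_rot":[0,0,0],"fingers":255}
    - {"linear":[0.008,0.04,0.025],"delta_rot":[0,0,0],"fingers":255}
    - {"linear":[0.008,0.048,0.04],"delta_rot":[0,0,0],"fingers":255}
    - {"linear":[0.008,0.048,0.055],"delta_rot":[0,0,0],"fingers":255}
    - {"linear":[0.008,0.048,0.065],"delta_rot":[0,0,0],"fingers":255}
    - {"linear":[0.008,0.048,0.067],"delta_rot":[0,0,0],"fingers":255}
    - {"linear":[0.008,0.048,0.067],"delta_rot":[0,0,0],"fingers":255}
    - {"linear":[0.008,0.048,0.067],"delta_rot":[0,0,0],"fingers":255}

```text
time: 10.2
tool_pos: [0.5401, 0.0839, 0.261]
tool_rot: [0.002, 0.101, 0.995, 0.001]
contact_force: [0.1, -0.1, -0.7]
gripper_width: 0.295
```

```bash
python3 - <<'E'
from h import *
plan((0.540,0.0845,0.26),Rt(0,0,(0.2,0.98,0)))
s,im=grab('wrist','w9.png')
_,a=grab('scene','sc9.png');_,b=grab('side','sd9.png')
cv2.imwrite('pics/c9.png',np.hstack([cv2.resize(im[200:400,200:450],None,fx=1.6,fy=1.6)[:,:266],cv2.resize(a[110:210,300:383],None,fx=3.2,fy=3.2),cv2.resize(b[80:205,230:330],None,fx=2.56,fy=2.56)])[:,:,::-1])
print(s['contact_force'],s['tool_pos'])
E
```

```text
t 10.2 pos [0.5401 0.0839 0.261 ] F [ 0.1 -0.1 -0.7] w 0.295
full delta lin [0.0003 0.0006 0.001 ] rot [ 0.12  0.16 -0.09] |d| 0.0011 |w| 0.2
[ 0.07213946 -0.13957068 -0.68412781] [0.54013903 0.08390382 0.26096795]
```

View pics/c9.png

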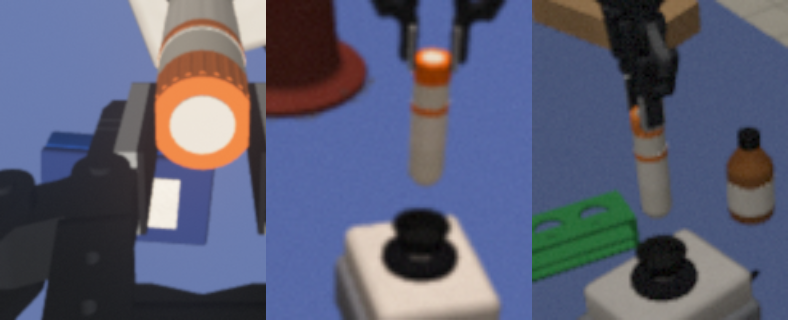

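View pics/w9.png

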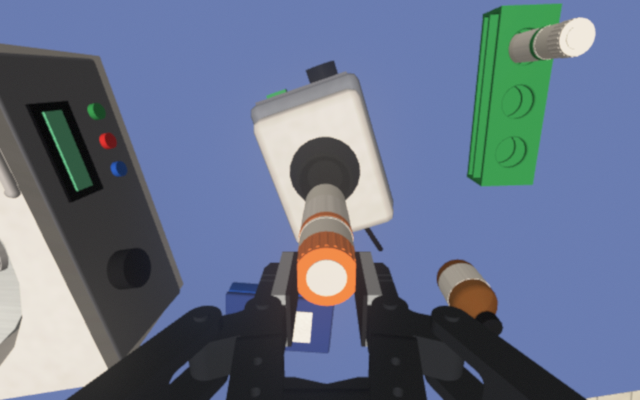

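```bash
python3 - <<'E'
from h import *
s=state();sc=cam('scene');sd=cam('side')
t=Rq(s['tool_rot']); 
def P(z): return s['tool_pos']+t.apply([0,0,z])
def fit(im,lo,hi):
    pass
for z in (-.041,.075): print(proj(sc,P(z)).round(1),proj(sd,P(z)).round(1))
print('cup',proj(sc,(.540,.0845,.143)),proj(sd,(.540,.0845,.143)))
print('seen bottom scene',(349.4,167.8),'side',(230+(656-532)/2.56,80+215/2.56))
a=cv2.imread('pics/sc9.png')[115:220,320:380];b=cv2.imread('pics/sd9.png')[80:205,230:310]
cv2.imwrite('pics/c10.png',np.hstack([cv2.resize(a,(343,600),interpolation=cv2.INTER_CUBIC),cv2.resize(b,(384,600),interpolation=cv2.INTER_CUBIC)]))
E
```

```text
[351.7 127.2] [273.7 123.6]
[349.4 166.4] [278.1 163.7]
cup [348.61041945 179.55056918] [279.34473307 177.38340265]
seen bottom scene (349.4, 167.8) side (278.4375, 163.984375)
```

View pics/c10.png

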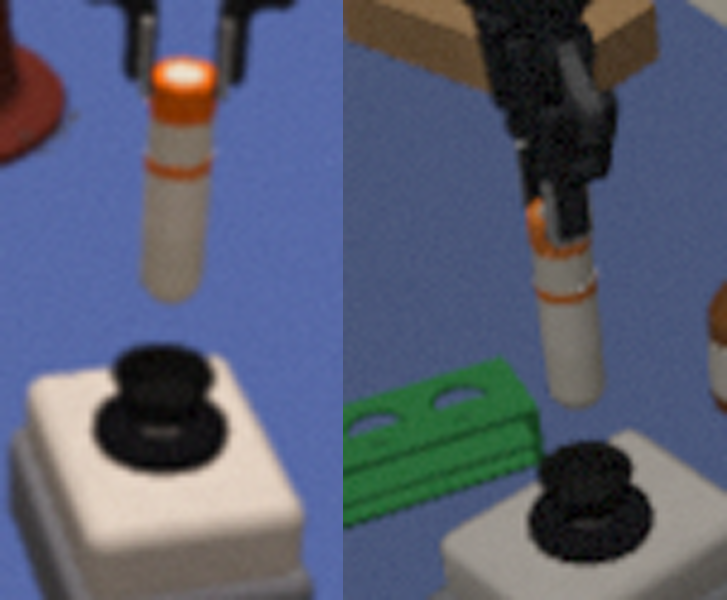

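Tube hangs upright over the cup; in both views its bottom sits within about 1 px of the prediction. Now I'll descend.

Request:
apply_moves:
  commands:
    - {"linear":[0,0.0005,0.01],"delta_rot":[0,0,0],"fingers":255}
    - {"linear":[0,0.0005,0.02],"delta_rot":[0,0,0],"fingers":255}
    - {"linear":[0,0.0005,0.03],"delta_rot":[0,0,0],"fingers":255}
    - {"linear":[0,0.0005,0.038],"delta_rot":[0,0,0],"fingers":255}
    - {"linear":[0,0.0005,0.045],"delta_rot":[0,0,0],"fingers":255}
    - {"linear":[0,0.0005,0.05],"delta_rot":[0,0,0],"fingers":255}
    - {"linear":[0,0.0005,0.05],"delta_rot":[0,0,0],"fingers":255}
    - {"linear":[0,0.0005,0.05],"delta_rot":[0,0,0],"fingers":255}

```text
time: 11.15
tool_pos: [0.54, 0.0851, 0.2104]
tool_rot: [0.001, 0.101, 0.995, 0.001]
contact_force: [-0.4, -0.6, -0.6]
gripper_width: 0.298
```

Request:
apply_moves:
  commands:
    - {"linear":[0,0,0.002],"delta_rot":[0,0,0],"fingers":255}
    - {"linear":[0,0,0.004],"delta_rot":[0,0,0],"fingers":255}
    - {"linear":[0,0,0.006],"delta_rot":[0,0,0],"fingers":255}
    - {"linear":[0,0,0.008],"delta_rot":[0,0,0],"fingers":255}
    - {"linear":[0,0,0.01],"delta_rot":[0,0,0],"fingers":255}
    - {"linear":[0,0,0.012],"delta_rot":[0,0,0],"fingers":255}
    - {"linear":[0,0,0.012],"delta_rot":[0,0,0],"fingers":255}
    - {"linear":[0,0,0.012],"delta_rot":[0,0,0],"fingers":255}

```text
time: 11.95
tool_pos: [0.5404, 0.085, 0.1991]
tool_rot: [0.002, 0.101, 0.995, 0.001]
contact_force: [-0.8, -0.6, 4.8]
gripper_width: 0.301
```

```bash
python3 - <<'E'
from h import *
s=state();print(s['tool_pos'],s['contact_force'],s['ft_torque'])
E
```

```text
[0.54039666 0.08502441 0.19914492] [-0.80181829 -0.59941597  4.77007791] [-0.12538434  0.09965027  0.01087631]
```

Request:
apply_moves:
  commands:
    - {"linear":[0,0,0.002],"delta_rot":[0,0,0],"fingers":255}
    - {"linear":[0,0,0.004],"delta_rot":[0,0,0],"fingers":255}
    - {"linear":[0,0,0.005],"delta_rot":[0,0,0],"fingers":255}
    - {"linear":[0,0,0.006],"delta_rot":[0,0,0],"fingers":255}
    - {"linear":[0,0,0.007],"delta_rot":[0,0,0],"fingers":255}
    - {"linear":[0,0,0.007],"delta_rot":[0,0,0],"fingers":255}
    - {"linear":[0,0,0.007],"delta_rot":[0,0,0],"fingers":255}
    - {"linear":[0,0,0.007],"delta_rot":[0,0,0],"fingers":255}

```text
time: 12.75
tool_pos: [0.5415, 0.085, 0.1941]
tool_rot: [0.003, 0.101, 0.995, 0.001]
contact_force: [0.1, -0.7, 11.2]
gripper_width: 0.3
```

```bash
python3 - <<'E'
from h import *
s=state();print(s['tool_pos'],s['contact_force'],s['ft_torque'])
E
```

```text
[0.54146688 0.08497453 0.19405088] [ 0.08672776 -0.6887322  11.17135546] [-0.16113332  0.07592346 -0.02056909]
```

Request:
apply_moves:
  commands:
    - {"linear":[0,0,0.001],"delta_rot":[0,0,0],"fingers":255}
    - {"linear":[0,0,0.002],"delta_rot":[0,0,0],"fingers":255}
    - {"linear":[0,0,0.002],"delta_rot":[0,0,0],"fingers":255}
    - {"linear":[0,0,0.002],"delta_rot":[0,0,0],"fingers":255}
    - {"linear":[0,0,0.002],"delta_rot":[0,0,0],"fingers":255}
    - {"linear":[0,0,0.002],"delta_rot":[0,0,0],"fingers":255}
    - {"linear":[0,0,0.002],"delta_rot":[0,0,0],"fingers":255}
    - {"linear":[0,0,0.002],"delta_rot":[0,0,0],"fingers":255}

```text
time: 13.55
tool_pos: [0.5425, 0.0849, 0.1939]
tool_rot: [0.005, 0.101, 0.995, 0.001]
contact_force: [-0.5, -0.2, 15.2]
gripper_width: 0.301
```

```bash
python3 - <<'E'
from h import *
s,a=grab('scene','sc12.png');_,b=grab('side','sd12.png');print(s['tool_pos'],s['contact_force'],s['ft_torque'],s['time'])
cv2.imwrite('pics/c12.png',np.hstack([cv2.resize(a[125:230,320:380],(343,600),interpolation=cv2.INTER_CUBIC),cv2.resize(b[90:215,230:310],(384,600),interpolation=cv2.INTER_CUBIC)])[:,:,::-1])
E
```

```text
[0.54250626 0.08487643 0.19388937] [-0.51790402 -0.19445988 15.16613778] [-0.25217606  0.15501183 -0.03442355] 13.55
```

View pics/c12.png

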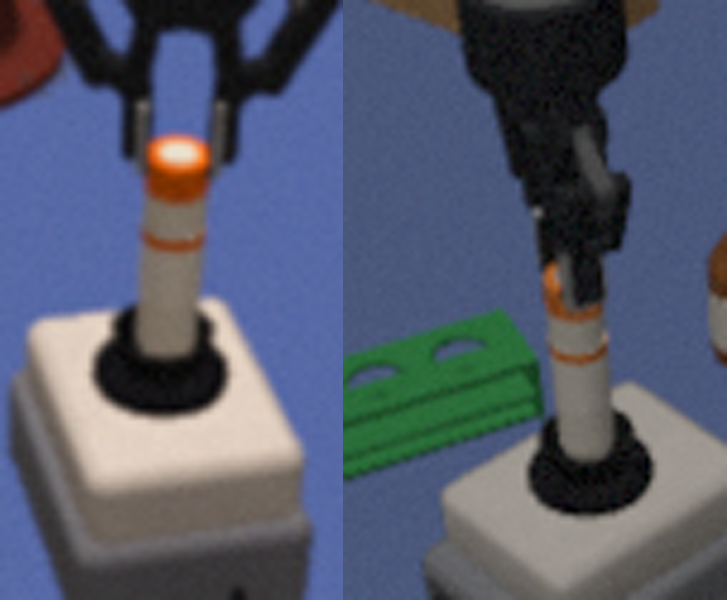

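The cup is at its stop: z no longer falls while the force has risen to 15 N, and the tube stands upright in the cup. I'll hold it there.

Request:
apply_moves:
  commands:
    - {"linear":[0,0,0.001],"delta_rot":[0,0,0],"fingers":255}
    - {"linear":[0,0,0.001],"delta_rot":[0,0,0],"fingers":255}
    - {"linear":[0,0,0.001],"delta_rot":[0,0,0],"fingers":255}
    - {"linear":[0,0,0.001],"delta_rot":[0,0,0],"fingers":255}
    - {"linear":[0,0,0.001],"delta_rot":[0,0,0],"fingers":255}
    - {"linear":[0,0,0.001],"delta_rot":[0,0,0],"fingers":255}
    - {"linear":[0,0,0.001],"delta_rot":[0,0,0],"fingers":255}
    - {"linear":[0,0,0.001],"delta_rot":[0,0,0],"fingers":255}

```text
time: 14.45
tool_pos: [0.543, 0.0848, 0.1938]
tool_rot: [0.006, 0.101, 0.995, 0.001]
contact_force: [-0.9, -1.4, 16.7]
gripper_width: 0.302
```

Request:
apply_moves:
  commands:
    - {"linear":[0,0,0],"delta_rot":[0,0,0],"fingers":255}
    - {"linear":[0,0,0],"delta_rot":[0,0,0],"fingers":255}
    - {"linear":[0,0,0],"delta_rot":[0,0,0],"fingers":255}
    - {"linear":[0,0,0],"delta_rot":[0,0,0],"fingers":255}
    - {"linear":[0,0,0],"delta_rot":[0,0,0],"fingers":255}
    - {"linear":[0,0,0],"delta_rot":[0,0,0],"fingers":255}
    - {"linear":[0,0,0],"delta_rot":[0,0,0],"fingers":255}
    - {"linear":[0,0,0],"delta_rot":[0,0,0],"fingers":255}

```text
time: 15.25
tool_pos: [0.543, 0.0848, 0.1938]
tool_rot: [0.006, 0.101, 0.995, 0.001]
contact_force: [0.4, -1.2, 17.4]
gripper_width: 0.297
```

Request:
apply_moves:
  commands:
    - {"linear":[0,0,0],"delta_rot":[0,0,0],"fingers":255}
    - {"linear":[0,0,0],"delta_rot":[0,0,0],"fingers":255}
    - {"linear":[0,0,0],"delta_rot":[0,0,0],"fingers":255}
    - {"linear":[0,0,0],"delta_rot":[0,0,0],"fingers":255}
    - {"linear":[0,0,0],"delta_rot":[0,0,0],"fingers":255}
    - {"linear":[0,0,0],"delta_rot":[0,0,0],"fingers":255}
    - {"linear":[0,0,0],"delta_rot":[0,0,0],"fingers":255}
    - {"linear":[0,0,0],"delta_rot":[0,0,0],"fingers":255}

```text
time: 16.05
tool_pos: [0.5431, 0.0848, 0.1938]
tool_rot: [0.006, 0.101, 0.995, 0.001]
contact_force: [0.1, -0.5, 16.6]
gripper_width: 0.295
```

Request:
apply_moves:
  commands:
    - {"linear":[0,0,-0.003],"delta_rot":[0,0,0],"fingers":255}
    - {"linear":[0,0,-0.008],"delta_rot":[0,0,0],"fingers":255}
    - {"linear":[0,0,-0.015],"delta_rot":[0,0,0],"fingers":255}
    - {"linear":[0,0,-0.025],"delta_rot":[0,0,0],"fingers":255}
    - {"linear":[0,0,-0.04],"delta_rot":[0,0,0],"fingers":255}
    - {"linear":[0,0,-0.055],"delta_rot":[0,0,0],"fingers":255}
    - {"linear":[0,0,-0.06],"delta_rot":[0,0,0],"fingers":255}
    - {"linear":[0,0,-0.06],"delta_rot":[0,0,0],"fingers":255}

```text
time: 16.85
tool_pos: [0.5405, 0.085, 0.2498]
tool_rot: [0.002, 0.101, 0.995, 0.001]
contact_force: [0.2, -0.2, -0.7]
gripper_width: 0.298
```

```bash
python3 - <<'E'
from h import *
s,a=grab('scene','sc13.png');_,b=grab('side','sd13.png')
cv2.imwrite('pics/c13.png',np.hstack([cv2.resize(a[115:220,320:380],(343,600),interpolation=cv2.INTER_CUBIC),cv2.resize(b[80:205,230:310],(384,600),interpolation=cv2.INTER_CUBIC)])[:,:,::-1])
plan((0.575,0.293,0.22),Rt(0,0,(0.17,0.985,0)))
for z in (-.041,.075):
  P=s['tool_pos']+Rq(s['tool_rot']).apply([0,0,z]); print(proj(cam('scene'),P).round(1),proj(cam('side'),P).round(1))
E
```

```text
t 16.95 pos [0.5396 0.085  0.2479] F [-0.6  0.2 -1.7] w 0.302
full delta lin [0.0071 0.2108 0.0282] rot [ 0.1   0.07 -1.77] |d| 0.2128 |w| 1.8
[351.7 131.3] [274.  127.6]
[349.5 170. ] [278.4 167.2]
```

View pics/c13.png

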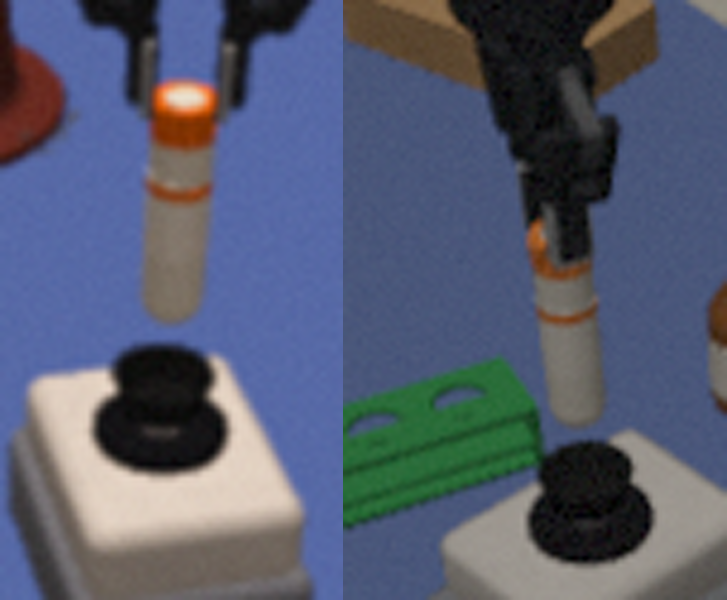

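Request:
apply_moves:
  commands:
    - {"linear":[0.001,0.025,0],"delta_rot":[0,0,0],"fingers":255}
    - {"linear":[0.002,0.06,0],"delta_rot":[0,0,-0.5],"fingers":255}
    - {"linear":[0.003,0.1,0],"delta_rot":[0,0,-1],"fingers":255}
    - {"linear":[0.005,0.14,0],"delta_rot":[0,0,-1.5],"fingers":255}
    - {"linear":[0.006,0.18,0],"delta_rot":[0,0,-1.8],"fingers":255}
    - {"linear":[0.007,0.205,0],"delta_rot":[0,0,-1.8],"fingers":255}
    - {"linear":[0.007,0.211,0],"delta_rot":[0,0,-1.8],"fingers":255}
    - {"linear":[0.007,0.211,0],"delta_rot":[0,0,-1.8],"fingers":255}

```text
time: 17.75
tool_pos: [0.5747, 0.2934, 0.2473]
tool_rot: [0.0, 0.084, 0.996, 0.0]
contact_force: [-1.1, -0.8, -0.7]
gripper_width: 0.301
```

```bash
python3 - <<'E'
from h import *
import pickle
s,im=grab('wrist','w14.png');s,a=grab('scene','sc14.png');s,b=grab('side','sd14.png');pickle.dump((s,im),open('w14.pkl','wb'))
cv2.imwrite('pics/c14.png',np.hstack([cv2.resize(a[110:240,385:455],(323,600),interpolation=cv2.INTER_CUBIC),cv2.resize(b[80:205,190:290],(480,600),interpolation=cv2.INTER_CUBIC)])[:,:,::-1])
plan((0.575,0.293,0.22),Rt(0,0,(0.17,0.985,0)))
for z in (-.041,.075):
  P=s['tool_pos']+Rq(s['tool_rot']).apply([0,0,z]); print(proj(cam('scene'),P).round(1),proj(cam('side'),P).round(1))
c=cam('wrist',s); hsv=cv2.cvtColor(im,cv2.COLOR_RGB2HSV)
m=cv2.inRange(im,(190,180,160),(255,255,255)); k,l,st,ce=cv2.connectedComponentsWithStats(m)
u=min(range(1,k),key=lambda i:np.hypot(*(ce[i]-[326,278]))); print(ce[u],st[u])
p=onz(c,*ce[u],s['tool_pos'][2]+.041); print('tube off (tool)',Rq(s['tool_rot']).inv().apply(p-s['tool_pos']).round(4))
E
```

```text
t 17.9 pos [0.5751 0.2919 0.2482] F [ 0.3 -0.3 -1.1] w 0.299
full delta lin [0.0003 0.001  0.0282] rot [ 0.06  0.07 -0.04] |d| 0.0283 |w| 0.1
[436.7 134.5] [242.5  88.7]
[428.3 173.3] [248.2 126.4]
[326.14260717 277.5511811 ] [ 306  260   41   36 1143]
tube off (tool) [-0.0004  0.0011 -0.041 ]
```

View pics/c14.png

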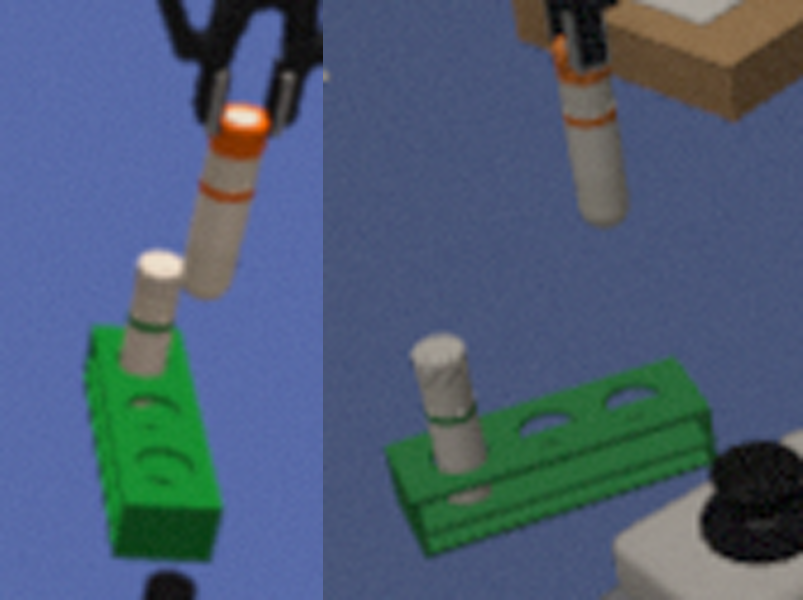

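View pics/w14.png

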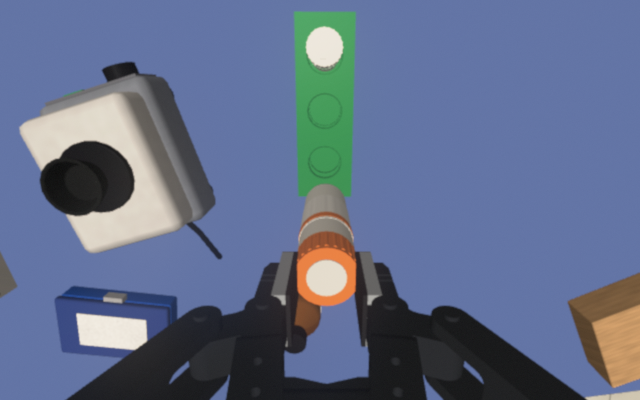

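```bash
python3 - <<'E'
from h import *
s,im=grab('wrist','w15.png');s1,a=grab('scene','sc15.png'); s2,b=grab('side','sd15.png')
for q in (s,s1,s2,state()): print(q['time'],q['tool_pos'].round(4),q['joint_vel'].round(3))
import pickle; pickle.dump((s,im),open('w15.pkl','wb'))
cv2.imwrite('pics/c15.png',cv2.convertScaleAbs(cv2.resize(im[0:205,280:370,::-1],None,fx=2.9*3/3,fy=2.9,interpolation=cv2.INTER_CUBIC),alpha=1.6))
cv2.imwrite('pics/c15b.png',cv2.convertScaleAbs(cv2.resize(im[85:210,280:370,::-1],None,fx=4.8,fy=4.8,interpolation=cv2.INTER_CUBIC),alpha=1.6))
E
```

```text
17.9 [0.5751 0.2919 0.2482] [-0.005 -0.008 -0.001  0.003 -0.002  0.   ]
17.95 [0.5752 0.2919 0.2485] [-0.002 -0.003 -0.003  0.002 -0.001  0.003]
18.0 [0.5753 0.2919 0.2486] [ 0.001 -0.001 -0.002  0.002 -0.001  0.001]
18.05 [0.5753 0.2921 0.2487] [ 0.002  0.003 -0.005  0.002 -0.     0.   ]
```

View pics/c15b.png

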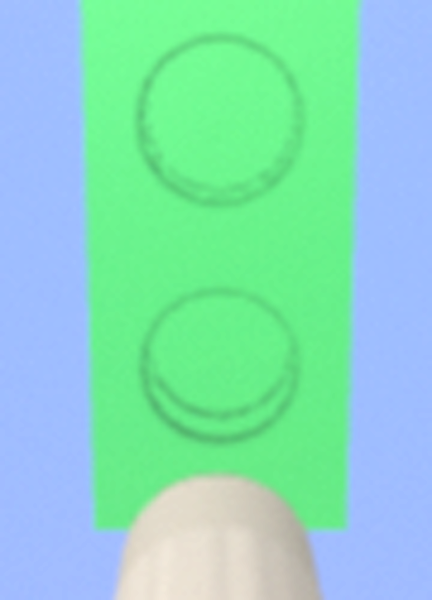

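```bash
python3 - <<'E'
from h import *
import pickle
s,im=pickle.load(open('w15.pkl','rb'));c=cam('wrist',s);r=Rq(s['tool_rot']).inv()
for p in [(325.9,110),(325.7,161.25)]:
    q=onz(c,*p,.045); print(q.round(4), r.apply(q-s['tool_pos']).round(4))
plan((0.575,0.2925,0.13),Rt(0,0,(0.17,0.985,0)))
E
```

```text
[0.5206 0.3023 0.045 ] [0.0557 0.0007 0.2032]
[0.5749 0.2927 0.045 ] [0.0006 0.0005 0.2032]
t 18.05 pos [0.5753 0.2921 0.2487] F [ 0.2 -0.7 -1.4] w 0.304
full delta lin [0.0006 0.0002 0.1187] rot [ 0.1   0.11 -0.05] |d| 0.1187 |w| 0.2
```

The rim sits within 1 mm of the tube axis (tool offset 0.0006, 0.0005). I'll lower to just above the rack.

Request:
apply_moves:
  commands:
    - {"linear":[0.001,0,0.015],"delta_rot":[0,0,0],"fingers":255}
    - {"linear":[0.001,0,0.035],"delta_rot":[0,0,0],"fingers":255}
    - {"linear":[0.001,0,0.055],"delta_rot":[0,0,0],"fingers":255}
    - {"linear":[0.001,0,0.075],"delta_rot":[0,0,0],"fingers":255}
    - {"linear":[0.001,0,0.092],"delta_rot":[0,0,0],"fingers":255}
    - {"linear":[0.001,0,0.105],"delta_rot":[0,0,0],"fingers":255}
    - {"linear":[0.001,0,0.112],"delta_rot":[0,0,0],"fingers":255}
    - {"linear":[0.001,0,0.112],"delta_rot":[0,0,0],"fingers":255}

```text
time: 18.85
tool_pos: [0.5738, 0.2932, 0.1352]
tool_rot: [-0.0, 0.085, 0.996, 0.0]
contact_force: [0.9, 0.2, -0.4]
gripper_width: 0.301
```

```bash
python3 - <<'E'
from h import *
s1,a=grab('scene','sc16.png'); s2,b=grab('side','sd16.png');s,im=grab('wrist','w16.png')
cv2.imwrite('pics/c16.png',np.hstack([cv2.resize(a[140:240,390:450],(360,600),interpolation=cv2.INTER_CUBIC),cv2.resize(b[110:200,200:280],(533,600),interpolation=cv2.INTER_CUBIC)])[:,:,::-1])
plan((0.575,0.2925,0.081),Rt(0,0,(0.17,0.985,0)))
E
```

```text
t 19.0 pos [0.5752 0.2938 0.1378] F [-0.4  0.1  0.3] w 0.303
full delta lin [ 0.0002 -0.0014  0.0568] rot [0.16 0.2  0.03] |d| 0.0569 |w| 0.3
```

View pics/c16.png

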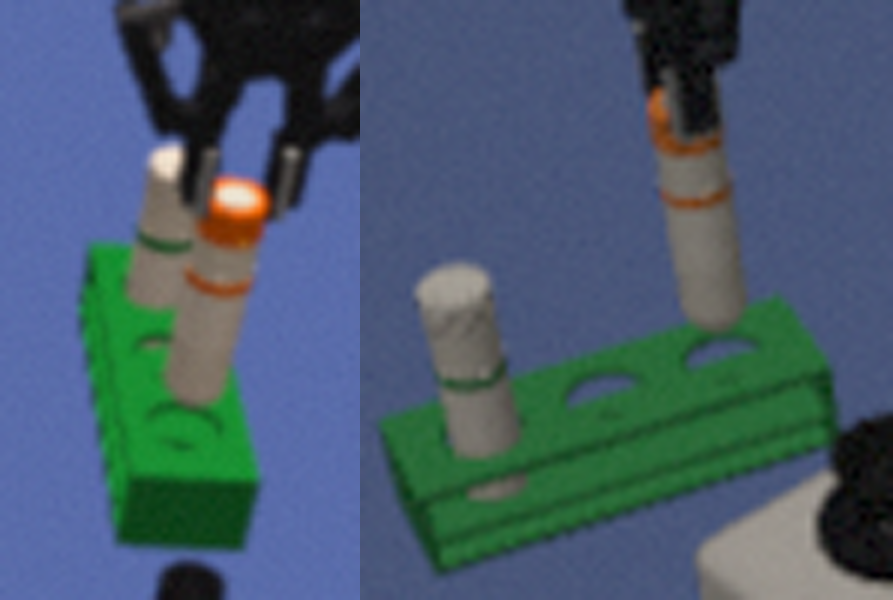

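View pics/w16.png

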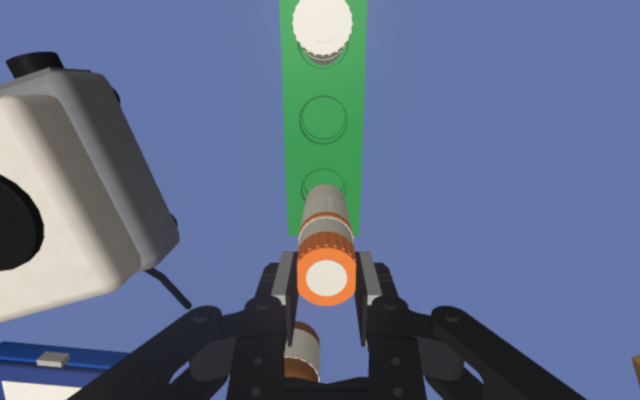

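Request:
apply_moves:
  commands:
    - {"linear":[0,-0.001,0.004],"delta_rot":[0,0,0],"fingers":255}
    - {"linear":[0,-0.001,0.01],"delta_rot":[0,0,0],"fingers":255}
    - {"linear":[0,-0.001,0.016],"delta_rot":[0,0,0],"fingers":255}
    - {"linear":[0,-0.001,0.022],"delta_rot":[0,0,0],"fingers":255}
    - {"linear":[0,-0.001,0.028],"delta_rot":[0,0,0],"fingers":255}
    - {"linear":[0,-0.001,0.034],"delta_rot":[0,0,0],"fingers":255}
    - {"linear":[0,-0.001,0.04],"delta_rot":[0,0,0],"fingers":255}
    - {"linear":[0,-0.001,0.043],"delta_rot":[0,0,0],"fingers":255}

```text
time: 19.8
tool_pos: [0.5739, 0.2924, 0.0925]
tool_rot: [0.0, 0.085, 0.996, 0.001]
contact_force: [0.0, 0.1, -1.3]
gripper_width: 0.298
```

```bash
python3 - <<'E'
from h import *
s1,a=grab('scene','sc17.png'); s2,b=grab('side','sd17.png');s,im=grab('wrist','w17.png')
cv2.imwrite('pics/c17.png',np.hstack([cv2.resize(a[140:240,390:450],(360,600),interpolation=cv2.INTER_CUBIC),cv2.resize(b[110:200,200:280],(533,600),interpolation=cv2.INTER_CUBIC)])[:,:,::-1])
plan((0.575,0.2925,0.081),Rt(0,0,(0.17,0.985,0)))
E
```

```text
t 19.95 pos [0.5742 0.2925 0.0933] F [ 0.3 -0.3 -1.1] w 0.305
full delta lin [-0.0007  0.0001  0.0123] rot [0.09 0.07 0.03] |d| 0.0123 |w| 0.1
```

View pics/c17.png

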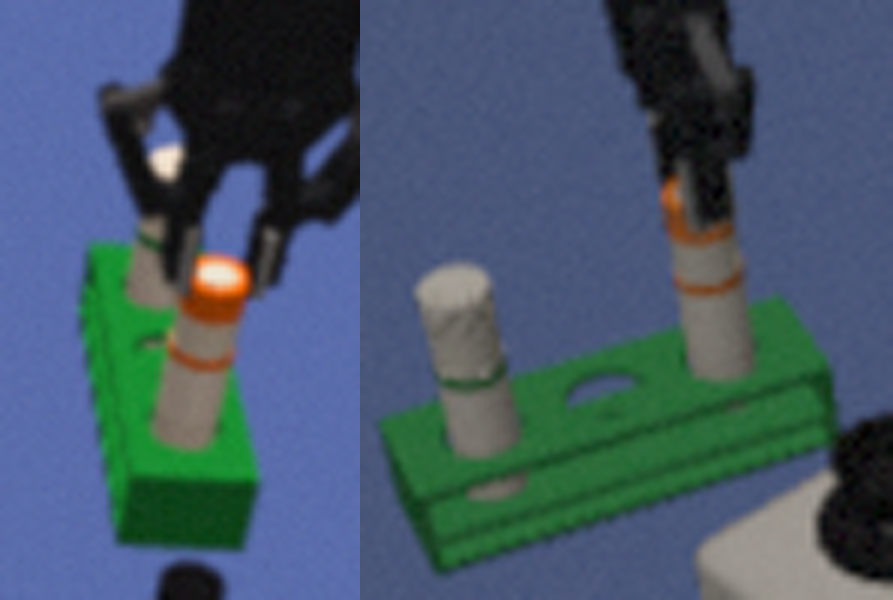

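The tube is inside place2 with no contact force. I'll lower the last 12 mm gently to the floor.

Request:
apply_moves:
  commands:
    - {"linear":[0,0,0.002],"delta_rot":[0,0,0],"fingers":255}
    - {"linear":[0,0,0.004],"delta_rot":[0,0,0],"fingers":255}
    - {"linear":[0,0,0.006],"delta_rot":[0,0,0],"fingers":255}
    - {"linear":[0,0,0.008],"delta_rot":[0,0,0],"fingers":255}
    - {"linear":[0,0,0.01],"delta_rot":[0,0,0],"fingers":255}
    - {"linear":[0,0,0.012],"delta_rot":[0,0,0],"fingers":255}
    - {"linear":[0,0,0.013],"delta_rot":[0,0,0],"fingers":255}
    - {"linear":[0,0,0.013],"delta_rot":[0,0,0],"fingers":255}

```text
time: 20.75
tool_pos: [0.5749, 0.2926, 0.0813]
tool_rot: [0.001, 0.085, 0.996, 0.001]
contact_force: [-0.3, 0.5, 2.6]
gripper_width: 0.302
```

The tube stands on the floor at TCP z 0.081, as predicted, with light contact. I'll open.

Request:
apply_moves:
  commands:
    - {"linear":[0,0,0],"delta_rot":[0,0,0],"fingers":255}
    - {"linear":[0,0,-0.001],"delta_rot":[0,0,0],"fingers":200}
    - {"linear":[0,0,-0.001],"delta_rot":[0,0,0],"fingers":100}
    - {"linear":[0,0,-0.001],"delta_rot":[0,0,0],"fingers":0}
    - {"linear":[0,0,-0.001],"delta_rot":[0,0,0],"fingers":0}
    - {"linear":[0,0,-0.001],"delta_rot":[0,0,0],"fingers":0}
    - {"linear":[0,0,-0.001],"delta_rot":[0,0,0],"fingers":0}
    - {"linear":[0,0,-0.001],"delta_rot":[0,0,0],"fingers":0}

```text
time: 21.55
tool_pos: [0.5744, 0.2926, 0.0815]
tool_rot: [0.001, 0.085, 0.996, 0.001]
contact_force: [0.6, 0.0, 0.2]
gripper_width: 0.999
```

```bash
python3 - <<'E'
from h import *
s,im=grab('wrist','w18.png');print(s['gripper_width'],s['contact_force'],s['tool_pos'])
E
```

```text
0.9988286570444284 [0.55087489 0.01564798 0.15052674] [0.57436544 0.29256011 0.08150335]
```

View pics/w18.png

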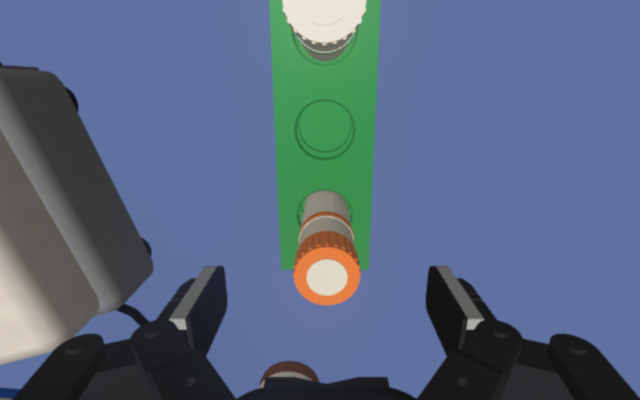

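Fingers are clear of the tube. I'll lift straight up.

Request:
apply_moves:
  commands:
    - {"linear":[0,0,-0.015],"delta_rot":[0,0,0],"fingers":0}
    - {"linear":[0,0,-0.04],"delta_rot":[0,0,0],"fingers":0}
    - {"linear":[0,0,-0.07],"delta_rot":[0,0,0],"fingers":0}
    - {"linear":[0,0,-0.105],"delta_rot":[0,0,0],"fingers":0}
    - {"linear":[0,0,-0.14],"delta_rot":[0,0,0],"fingers":0}
    - {"linear":[0,0,-0.17],"delta_rot":[0,0,0],"fingers":0}
    - {"linear":[0,0,-0.2],"delta_rot":[0,0,0],"fingers":0}
    - {"linear":[0,0,-0.2],"delta_rot":[0,0,0],"fingers":0}

```text
time: 22.4
tool_pos: [0.5763, 0.2932, 0.2898]
tool_rot: [0.006, 0.085, 0.996, 0.003]
contact_force: [0.1, -0.0, 1.2]
gripper_width: 0.996
```

```bash
python3 - <<'E'
from h import *
s,a=grab('scene','sc19.png'); s2,b=grab('side','sd19.png')
cv2.imwrite('pics/c19.png',np.hstack([cv2.resize(a[140:240,390:450],(360,600),interpolation=cv2.INTER_CUBIC),cv2.resize(b[110:230,200:288],(440,600),interpolation=cv2.INTER_CUBIC)])[:,:,::-1])
sc=cam('scene');sd=cam('side')
for z in (.122,): 
  p=(.5749,.2927,z);print(proj(sc,p),proj(sd,p))
p=(.4662,.3119,.122);print(proj(sc,p),proj(sd,p))
d0=cv2.imread('pics/scene0.png').astype(int);d=np.abs(d0-a[:,:,::-1].astype(int)).sum(2)>90
k,l,st,ce=cv2.connectedComponentsWithStats(d.astype(np.uint8));print([x.tolist() for x in st[1:] if x[4]>15])
E
```

```text
[425.15108239 188.53602382] [250.35307973 141.41275189]
[419.89157115 166.37443854] [212.68102414 152.45439933]
[[315, 0, 25, 54, 1105], [340, 0, 27, 48, 1036], [400, 0, 81, 41, 1206], [453, 0, 5, 8, 21], [495, 0, 26, 21, 428], [482, 0, 46, 39, 545], [434, 4, 15, 9, 75], [468, 14, 12, 3, 22], [413, 42, 105, 78, 3282], [321, 46, 48, 43, 1044], [446, 46, 7, 6, 32], [277, 65, 8, 29, 74], [286, 65, 22, 34, 92], [285, 69, 5, 24, 53], [185, 183, 13, 22, 192], [415, 185, 16, 30, 310]]
```

View pics/c19.png

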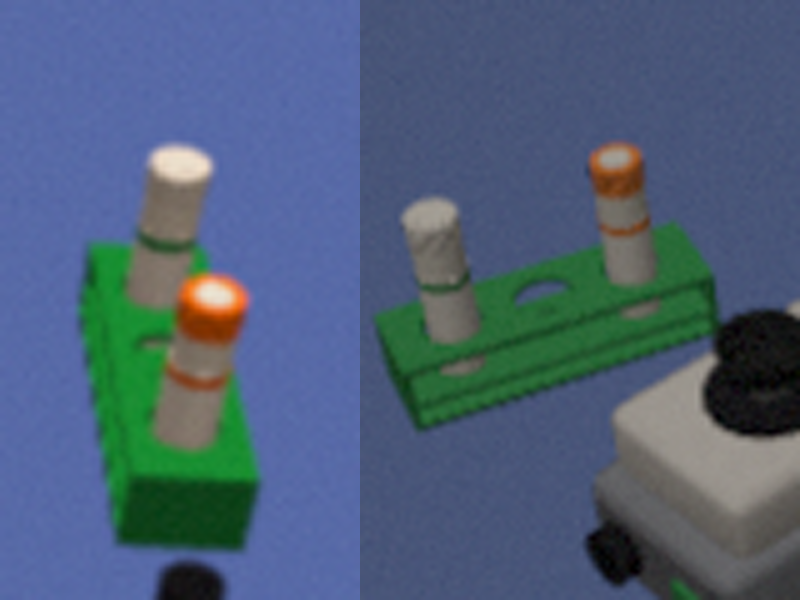

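View pics/sc19.png

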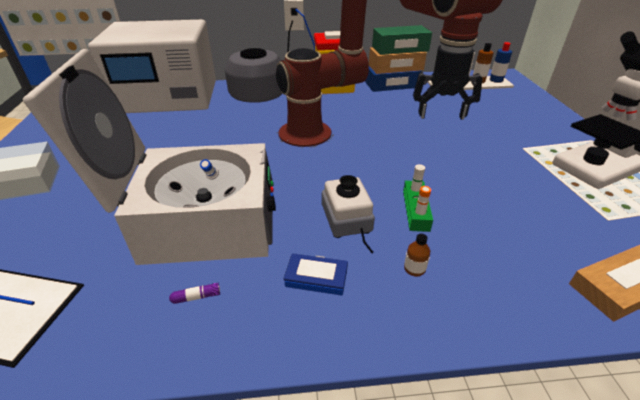

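The orange tube stands upright in place2, with its cap top seen at scene (425.5,188.8) against a predicted (425.2,188.5). The only differences from the first picture are the arm, the emptied sleeve and the filled place. I'll hand it in.

```bash
python3 - <<'E'
from h import *
s=state();print(s['time'],s['contact_force'].round(1),s['gripper_width']); print(job_done())
E
```

```text
22.5 [ 1.  -0.1 -1.1] 0.9994104501527324
the job is handed in; nothing more can be done
None
```

The job is handed in, and the orange-capped tube is standing in place2 of the green rack. The hand-in gives no verdict, so this rests on my own checks.

- **Mixing:** I drew the tube out along its leaning axis, turned it upright and pressed it into the mixer cup. It reached the stop: height stayed at 0.194 m while the force rose to about 17 N. I held it there about 2.5 s, and the cup was seen up again afterwards.
- **Placing:** I lowered it into place2 until light contact with the floor, where the height matched the prediction within 1 mm. Then I opened the fingers and lifted clear.
- **Last checks:** The tube stands upright with its cap top within about 0.5 px (1 mm) of the prediction in the scene view. Comparing the first and last scene pictures shows only the arm, the emptied sleeve and the filled place changed, so the other tubes, the bottle and the slide box did not move. The gripper was open and touching nothing, at 22.5 s of the 69 s allowed.
- **Small disagreements:** The fixed cameras and the wrist camera differed by 2–4 mm on the mixer cup, and the position readings wandered by about 1 mm while the arm settled. No check failed.

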